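Clear the glazing weights into their tin and gauge the pane

TASK

The glue on the glazed panel has set: take all the weights off the glass and pack them flat in a single layer in the round tin, one in the middle and the others in a ring round it. Then take the gauge from its cradle and, holding it level, gently press its sprung foot onto the three round stickers on the glass one after another, from the robot's right to its left, holding it about half a second on each so that the foot gives, and lay the gauge back in its cradle as it was. Do not press the gripper itself on the glass, and leave the jar and the can alone.

Things in the scene. Friction and masses are not known exactly. Their poses are not given: they have to be found in the camera images.
- weight1: one of up to seven identical steel holding-down weights (0.12 to 0.24 kg; some may be absent): disc 44 mm across and 16 mm thick, its lower edge bevelled 2.5 mm, with an upright round grip 16 mm across rising from the disc's centre from 16 to 50 mm above the underside. Origin: centre of the underside; z up along the grip. They start standing on the pane
- weight2: one of up to seven identical steel holding-down weights (0.12 to 0.24 kg; some may be absent): disc 44 mm across and 16 mm thick, its lower edge bevelled 2.5 mm, with an upright round grip 16 mm across rising from the disc's centre from 16 to 50 mm above the underside. Origin: centre of the underside; z up along the grip. They start standing on the pane
- weight3: one of up to seven identical steel holding-down weights (0.12 to 0.24 kg; some may be absent): disc 44 mm across and 16 mm thick, its lower edge bevelled 2.5 mm, with an upright round grip 16 mm across rising from the disc's centre from 16 to 50 mm above the underside. Origin: centre of the underside; z up along the grip. They start standing on the pane
- weight4: one of up to seven identical steel holding-down weights (0.12 to 0.24 kg; some may be absent): disc 44 mm across and 16 mm thick, its lower edge bevelled 2.5 mm, with an upright round grip 16 mm across rising from the disc's centre from 16 to 50 mm above the underside. Origin: centre of the underside; z up along the grip. They start standing on the pane
- weight5: one of up to seven identical steel holding-down weights (0.12 to 0.24 kg; some may be absent): disc 44 mm across and 16 mm thick, its lower edge bevelled 2.5 mm, with an upright round grip 16 mm across rising from the disc's centre from 16 to 50 mm above the underside. Origin: centre of the underside; z up along the grip. They start standing on the pane
- weight6: one of up to seven identical steel holding-down weights (0.12 to 0.24 kg; some may be absent): disc 44 mm across and 16 mm thick, its lower edge bevelled 2.5 mm, with an upright round grip 16 mm across rising from the disc's centre from 16 to 50 mm above the underside. Origin: centre of the underside; z up along the grip. They start standing on the pane
- weight7: one of up to seven identical steel holding-down weights (0.12 to 0.24 kg; some may be absent): disc 44 mm across and 16 mm thick, its lower edge bevelled 2.5 mm, with an upright round grip 16 mm across rising from the disc's centre from 16 to 50 mm above the underside. Origin: centre of the underside; z up along the grip. They start standing on the pane
- tin: shallow round open tin, fixed on the bench to one side of the pane: inside diameter 142 mm, floor 2 mm thick, wall 2 mm thick, rim 16 mm above the bench (so lower than the top of a weight standing in it). Origin: centre of its underside, on the bench. Seven weights fit in one layer, one in the middle and six in a ring round it, with about 5 mm of play in all
- pane: glazed panel fixed flat on the bench, 210 mm (its x) by 300 mm (its y): dark green-grey glass whose top is 10 mm above the bench, inside a brass rim 8 mm wide and 14 mm high. Origin: centre of the underside, on the bench
- cradle: small wooden stand fixed on the bench on the other side of the pane from the tin. Base 90 x 60 x 8 mm, and two saddles, each 12 mm long, centred 34 mm either side of its middle along its x axis; between the saddles (56 mm) there is free room for fingers down to the base. Each saddle has a flat seat 55 mm above the bench with cheeks that flare outwards to 72 mm above the bench; about 30 mm between the cheeks at the seat. Origin: centre of the underside
- cradle_seat (a point): middle of the cradle's seat, midway between the saddles, 55 mm above the bench; the gauge's body origin lies here when it rests in the cradle
- gauge: hand-held glass gauge (0.14 kg): black bar body 120 mm long (its x), 24 mm wide (its y), 22 mm high, with a small display on top near its front (+x) end. It starts lying in the cradle along the cradle's x axis, +x end towards the cradle's +x. Origin: centre of the bar's underside; z up. Under the bar, 52 mm forward of the origin, a steel sleeve 16 mm across and 16 mm long points down, and out of it a sprung foot 8 mm across whose tip is 36 mm below the bar's underside
- foot_tip (a point): lowest point of the gauge's sprung foot: 52 mm along +x and 36 mm below the gauge's origin when not pressed
- foot (a joint): how far the gauge's sprung foot is pushed up into its sleeve, 0 to 0.010 m; the spring starts at 0.5 N and reaches 3 N at full travel
- mark1: round white paper sticker 18 mm across with a small black centre dot, stuck flat on the pane; of the three it is the rightmost (lowest y) as the robot sees them. May be covered by a weight at the start. Origin: its centre, on the glass
- mark2: round white paper sticker 18 mm across with a small black centre dot, stuck flat on the pane; of the three it is the middle one as the robot sees them. May be covered by a weight at the start. Origin: its centre, on the glass
- mark3: round white paper sticker 18 mm across with a small black centre dot, stuck flat on the pane; of the three it is the leftmost (highest y) as the robot sees them. May be covered by a weight at the start. Origin: its centre, on the glass
- jar: amber glass jar 64 mm across, 85 mm high, a bystander standing beyond the tin or the cradle; origin: centre of its underside
- can: plain steel can 72 mm across, 100 mm high, a bystander standing beyond the tin or the cradle; origin: centre of its underside
Not all that is in view belongs to the job. There is more than one size of the gauge; the one meant has the size given above.

How it is judged:
On the way, in this order (a step that is already met when the one before it is completed fails the run):
1. all the weights stand flat in one layer in the tin, one of them in the middle (horizontal distance between each of weight1, weight2, weight3, weight4, weight5, weight6, weight7 and tin below 0.054 m and z of weight1 in the frame of tin between -0.002 and 0.006 m and angle between each of weight1, weight2, weight3, weight4, weight5, weight6, weight7's own z axis and vertical below 0.12 rad and z of weight2 in the frame of tin between -0.002 and 0.006 m and z of weight3 in the frame of tin between -0.002 and 0.006 m and z of weight4 in the frame of tin between -0.002 and 0.006 m and z of weight5 in the frame of tin between -0.002 and 0.006 m and z of weight6 in the frame of tin between -0.002 and 0.006 m and z of weight7 in the frame of tin between -0.002 and 0.006 m and horizontal distance between any of weight1, weight2, weight3, weight4, weight5, weight6, weight7 and tin below 0.012 m), for 0.2 s.
2. the held gauge's foot is pressed on the rightmost sticker (distance between foot_tip and mark1 below 0.01 m and value of joint foot above 0.0012 m and angle between gauge's own z axis and vertical below 0.35 rad and contact force between gauge and the fingers above 0.5 N), for 0.2 s.
3. the held gauge's foot is pressed on the middle sticker (distance between foot_tip and mark2 below 0.01 m and value of joint foot above 0.0012 m and angle between gauge's own z axis and vertical below 0.35 rad and contact force between gauge and the fingers above 0.5 N), for 0.2 s.
4. the held gauge's foot is pressed on the leftmost sticker (distance between foot_tip and mark3 below 0.01 m and value of joint foot above 0.0012 m and angle between gauge's own z axis and vertical below 0.35 rad and contact force between gauge and the fingers above 0.5 N), for 0.2 s.
At the end, for the whole second after the job is handed in: Every weight present stands flat on the tin floor (within 6 mm of the underside, tilt under 0.12 rad), one within 12 mm of the tin's centre; the gauge lies in its cradle (origin within 18 mm of the seat, tilt under 0.15 rad, along the cradle within 0.2 rad); all at rest (all of step 1 and linear speed of each of weight1, weight2, weight3, weight4, weight5, weight6, weight7, gauge below 0.02 m/s and distance between gauge and cradle_seat below 0.018 m and angle between gauge's own z axis and vertical below 0.15 rad and angle between the x axis of gauge and the x axis of cradle, either way round below 0.2 rad); the robot touches nothing.
It fails at once if the jar is disturbed (moved over 3 cm) (distance of jar from where it was at the start of the episode above 0.03 m).
It fails at once if the can is disturbed (moved over 3 cm) (distance of can from where it was at the start of the episode above 0.03 m).
It fails at once if the gripper's fingers press on the glass panel (over 15 N) (contact force between the fingers and pane above 15 N).
It fails at once if the gauge is pressed hard on the glass (over 30 N) (contact force between gauge and pane above 30 N).
Of weight1, weight2, weight3, weight4, weight5, weight6, weight7 only 5 to 7 are there at a start; the rules pass over those that are not, and their reading is None.
At some moment in a run one of weight1, weight2, weight3, weight4, weight5, weight6, weight7 may be knocked a few centimetres aside while the robot is not near it.
It also fails if it takes over 210 s, if anything falls off the work surface, if the arm or the gripper's body presses on something with over 40 N, if the wrist force passes 120 N, or if a joint passes its speed limit or range.

ROBOT

A 6-joint arm with a two-finger parallel gripper is mounted at the origin on the work surface. World frame = base frame: x ahead of the robot, y to its left, z up, the work surface at z = 0. Lengths are in m, angles in rad, forces in N, time in s.
With the tool pointing down it reaches from about 0.3 to 0.75 m from the base axis. Payload 8.5 kg.
Tool frame: the origin (TCP) lies at the very end of the fingers, on their centre line; the grasp point (between the pads) lies grip_depth behind it (grip_depth is the distance from the TCP to the grasp point, in m); z points along the fingers, x is the direction in which the jaws open and shut, and the axes are right-handed (so a half turn about z gives the same grasp; the last joint's range is limited). The gripper opens to 85 mm and grips with 20 to 120 N. Pads are 22 mm wide; open, the fingers measure 114 mm over their backs; the gripper's body (76 mm by 85 mm) begins 54 mm behind the grasp point. The pads swing forward as they close: fully open they stand 13 mm farther back than shut.
Start: joints at [-1.385, 0.381, 1.297, -0, 1.464, -0.215], TCP at [0.215, -0.506, 0.231] pointing down, gripper open.
Joint ranges: [-3.11, 3.11], [-0.89, 2.33], [0.22, 2.48], [-1.42, 4.56], [0.17, 2.85], [-2.88, 2.88]. Speed limits (rad/s): [2.39, 2.39, 3.14, 3.14, 3.14, 3.14].

INTERFACE

Orientations are given as a unit quaternion [x, y, z, w].
In Python, from workcell import get_obs, get_image, camera_params, finish_job, grip_depth gives the robot as it stands.
- The arm moves only by the tool arm_command, never from a script. Its argument "deltas" is one flat list of numbers, 5 for each row, row after row: the gripper command: -1 is shut, 1 is fully open, values between are in proportion, then the shift along the tool's x, y, z in units of 100 cm (1.0 is 100 cm), then the turn about the tool's z in units of 45 degrees (1.0 is 45 degrees). A call has exactly 8 rows; each row is the pose to reach, as a shift and turn from the pose commanded when the call began, along the tool's axes at that moment; what a row does not reach only later rows make up. A row lasts 1/12 s, in which the tool goes at most 41.7 mm and 7.16 degrees, less where a joint would pass 70% of its speed; a pose out of reach is approached as far as the arm can. A call with a number of a shift or a turn outside -1 to 1 is refused whole. A call with a gripper value outside its range is refused whole. The fingers move at their own pace and stop on an object; "grip_force" is the grip in N (left out, the last holds). Time passes only in rows, so rows that repeat a pose let the fingers close, or fill a call up. It gives the time, the measured TCP pose, the force and the opening at its end, in the units of the state.
- get_obs(): the state, without advancing time (a new reading comes with each control period).
- get_image(name): name is "scene" or "top" or "wrist"; returns (picture, depth): 400x640x3 uint8, blue, green, red; 400x640 float32, m along the optical axis (not along the pixel's ray), 0 where there is no reading.
- camera_params(name): a dict with "mtx" (3x3 intrinsics, pixels), "dist_coeffs" ([k1, k2, p1, p2, k3] as OpenCV has them; the pictures are not rectified), "R" (3x3) and "t" (3): a world point X has camera coordinates R X + t; the wrist camera has in their place "mount" (4x4, takes a point from camera to tool coordinates, whose origin is the TCP and whose axes are the tool frame's). Camera axes: x right, y down, z forward; pixel columns grow to the right and rows downward; lengths in m; the calibration is good to about 2 mm. A picture is of the moment at which its call begins: read the wrist's pose just before it. camera_params takes no time and is no camera call.
- finish_job(): hands the job in, once; it reports no verdict.
The state is a dict: "time": time; "joint_pos": joint angles; "joint_velocities": joint speeds; "joint_torque": joint torques, N m; "ee_pos": TCP position; "orientation": TCP orientation; "force": force on the tool from outside, world axes, zero at the start; "torque": the same for the moment, N m; "opening": finger opening in m.
Only numpy, scipy, OpenCV 4.12 (cv2) and the standard library are available. Lean on these libraries where they do the work, as an engineer would, in place of code of your own. Each camera call takes 0.05 s, during which the arm holds its last target. There are 200 camera calls.

## Working session

There is one attempt and no reset: what is moved stays moved. The work goes in short steps, Python scripts to look and compute and a tool call to move; the robot and the scene stay as the last step left them, time stands still between calls to the robot, and variables do not carry over. Pictures are saved under pics/ and viewed, about 12 in all and at most 16, crops included, and the job is handed in when it is done.

Besides the shell and the picture viewer there is one more tool, called as a command line: name --argument value ..., lists and objects as JSON in quotes. arm_command: Moves the arm, as the interface text tells. Its arguments: {"type":"object","properties":{"deltas":{"type":"array"},"grip_force":{"type":"number"}},"required":["deltas"]}

```bash
mkdir -p pics; python3 - <<'E'
from workcell import *
import cv2,numpy as np
o=get_obs();print(o)
gd=grip_depth() if callable(grip_depth) else grip_depth
print(gd)
for n in("top","scene"):
    im,d=get_image(n);cv2.imwrite(f"pics/{n}0.png",im);np.savez(f"{n}0.npz",im=im,d=d);print(n,{k:np.round(v,4).tolist() for k,v in camera_params(n).items()})
print(camera_params("wrist"))
E
```

```text
{'time': 0.0, 'joint_pos': array([-1.38529474e+00,  3.81196539e-01,  1.29829450e+00, -2.71048418e-05,
        1.46363837e+00, -2.15272570e-01]), 'joint_velocities': array([ 0.00067768,  0.00030966, -0.00042704, -0.00201149, -0.00026279,
        0.00218803]), 'joint_torque': array([-1.35101818e-03, -4.48462415e+01, -2.31272686e+01, -2.41372754e-04,
        4.76958492e-03,  2.35536919e-05]), 'ee_pos': array([ 0.21451742, -0.50609574,  0.23070013]), 'orientation': array([ 8.33706524e-01, -5.52207245e-01, -5.44845748e-04, -5.41968089e-04]), 'force': array([-0.66685144, -0.5290232 ,  0.26511316]), 'torque': array([ 0.01566877, -0.0374113 ,  0.01093358]), 'opening': 0.08560591242050457}
0.0187
top {'mtx': [[418.1537, 0.0, 312.463], [0.0, 418.1537, 193.7126], [0.0, 0.0, 1.0]], 'dist_coeffs': [0.0148, 0.0, 0.0, 0.0, 0.0], 'R': [[0.0001, -0.9997, 0.0249], [-0.9831, -0.0047, -0.1832], [0.1832, -0.0244, -0.9828]], 't': [-0.0689, 0.5263, 0.9605]}
scene {'mtx': [[517.6255, 0.0, 317.0463], [0.0, 517.6255, 195.6015], [0.0, 0.0, 1.0]], 'dist_coeffs': [-0.1379, 0.0, 0.0, 0.0, 0.0], 'R': [[0.603, 0.7977, -0.0046], [0.4986, -0.3814, -0.7784], [-0.6227, 0.4671, -0.6277]], 't': [-0.2767, -0.2259, 1.7778]}
{'mtx': array([[288.49573991,   0.        , 323.41832987],
       [  0.        , 288.49573991, 202.04655405],
       [  0.        ,   0.        ,   1.        ]]), 'dist_coeffs': array([0.00443432, 0.        , 0.        , 0.        , 0.        ]), 'mount': array([[ 9.99999792e-01, -2.78199276e-04,  5.81619208e-04,
        -8.46552342e-04],
       [ 1.18222934e-04,  9.65940998e-01,  2.58762390e-01,
        -6.52964777e-02],
       [-6.33797347e-04, -2.58762268e-01,  9.65940830e-01,
        -1.42498152e-01],
       [ 0.00000000e+00,  0.00000000e+00,  0.00000000e+00,
         1.00000000e+00]])}
```

View pics/top0.png

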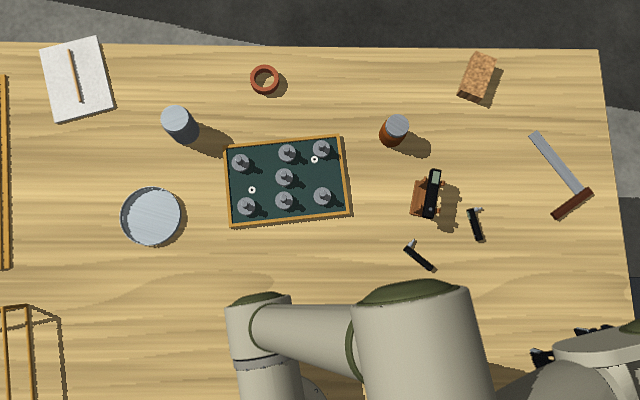

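View pics/scene0.png

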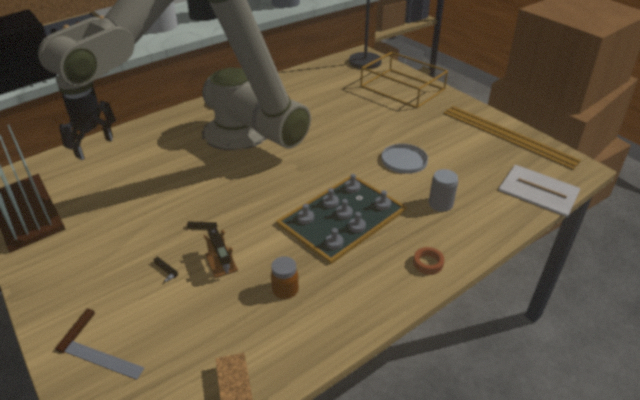

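The top view shows seven weights on the pane at (241,163), (288,153), (322,149), (285,178), (247,207), (285,201) and (322,197). Two stickers are visible at (252,190) and (314,159), so the third is covered. The tin is at (151,217). There are three gauge candidates: (430,194) in the cradle, and smaller ones loose on the bench at (475,224) and (420,256). The one in the cradle fits the given size and place. I'll measure everything and confirm it in a crop.

```bash
cat > h.py <<'E'
from workcell import *
import cv2,numpy as np
from scipy.spatial.transform import Rotation as Ro
def campose(n,o=None):
    c=camera_params(n)
    if n=="wrist":
        T=np.eye(4);T[:3,:3]=Ro.from_quat(o['orientation']).as_matrix();T[:3,3]=o['ee_pos'];M=T@c['mount'];return c,M[:3,:3],M[:3,3]
    return c,c['R'].T,-c['R'].T@c['t']
def rays(c,R,uv):
    p=cv2.undistortPoints(np.array(uv,float).reshape(-1,1,2),c['mtx'],c['dist_coeffs']).reshape(-1,2)
    return np.c_[p,np.ones(len(p))]
def atz(c,R,p,uv,z):
    r=rays(c,R,uv)@R.T; return p+r*((z-p[2])/r[:,2])[:,None]
def cloud(c,R,p,d):
    h,w=d.shape;u,v=np.meshgrid(np.arange(w),np.arange(h))
    X=(rays(c,R,np.c_[u.ravel(),v.ravel()])*d.ravel()[:,None])@R.T+p
    X[d.ravel()==0]=np.nan;return X.reshape(h,w,3)
def blobs(X,m,mn=8):
    n,l,s,_=cv2.connectedComponentsWithStats(m.astype(np.uint8),connectivity=4)
    return [(s[i,4],X[l==i]) for i in range(1,n) if s[i,4]>=mn]
E
cat > m1.py <<'E'
from h import *
z=np.load('top0.npz');im,d=z['im'],z['d'];c,R,p=campose("top")
X=cloud(c,R,p,d);u,v=np.meshgrid(np.arange(640),np.arange(400))
print("bench z",np.nanmedian(X[250:270,200:350,2]))
reg=(u>220)&(u<355)&(v>130)&(v<235)
for a,P in blobs(X,reg&(X[...,2]>.045)&(X[...,2]<.075)):print("w",a,np.nanmean(P,0).round(4),(P[:,:2].max(0)+P[:,:2].min(0)).round(4)/2)
for a,P in blobs(X,reg&(im.min(2)>190)):print("mark",a,np.nanmean(P,0).round(4))
print("glass z",np.nanmedian(X[214:218,255:320,2]))
reg=(u>110)&(u<200)&(v>175)&(v<260)
for a,P in blobs(X,reg&(X[...,2]>.009)):
    q=P[:,:2];e=cv2.minEnclosingCircle(q.astype(np.float32));print("tin",a,e,P[:,2].max())
reg=(u>405)&(u<450)&(v>160)&(v<230)
for lo,hi in((.067,.09),(.05,.067),(.005,.02)):
  for a,P in blobs(X,reg&(X[...,2]>lo)&(X[...,2]<hi),15):print("gauge",lo,a,np.nanmedian(P,0).round(4),cv2.minAreaRect((P[:,:2]*1000).astype(np.float32)))
reg=(u>220)&(u<360)&(v>125)&(v<240)
for nm,(a,b,e,f) in dict(jar=(375,410,110,150),can=(158,200,100,148)).items():
    reg=(u>a)&(u<b)&(v>e)&(v<f)
    for s,P in blobs(X,reg&(X[...,2]>.075),40):print(nm,s,np.nanmean(P,0).round(3))
cr=cv2.resize(im[130:280,400:500],None,fx=4,fy=4,interpolation=cv2.INTER_CUBIC);cv2.imwrite('pics/g1.png',cr)
E
python3 m1.py
```

```text
bench z -1.2116377887338992e-05
w 39 [ 0.6472 -0.0894  0.0584] [ 0.6484  -0.08955]
w 42 [ 0.6354 -0.003   0.0579] [ 0.6362  -0.00275]
w 41 [0.6094 0.1125 0.0578] [0.61    0.11305]
w 40 [0.5732 0.0033 0.0586] [0.5733  0.00355]
w 38 [ 0.526  -0.0913  0.0591] [ 0.5265 -0.0915]
w 40 [0.5146 0.0031 0.0581] [0.51495 0.0032 ]
w 40 [0.5    0.0947 0.058 ] [0.49965 0.0953 ]
mark 27 [ 0.6243 -0.0728  0.0104]
mark 24 [0.5433 0.0841 0.0107]
glass z 0.010969063691796621
tin 148 ((0.4798896312713623, 0.334506094455719), 0.0724671483039856) 0.020174754134371087
tin 9 ((0.5277865529060364, 0.278594970703125), 0.007591530680656433) 0.019059993377583462
tin 29 ((0.489177942276001, 0.2614437937736511), 0.02174481935799122) 0.020080262780401537
tin 44 ((0.4401947557926178, 0.2792919874191284), 0.032000958919525146) 0.01816593301440883
tin 20 ((0.4099504351615906, 0.3211314082145691), 0.020338693633675575) 0.0204692925175185
gauge 0.067 540 [ 0.5245 -0.3489  0.0771] ((526.2382202148438, -350.5528564453125), (25.779172897338867, 119.85950469970703), 77.81488037109375)
gauge 0.067 15 [ 0.5591 -0.3342  0.072
[... 177 characters left out ...]
927734375), (6.577995300292969, 12.367615699768066), 85.66791534423828)
gauge 0.067 17 [ 0.4844 -0.3632  0.0714] ((484.7609558105469, -363.4453430175781), (7.323211669921875, 10.88160228729248), 71.69583129882812)
gauge 0.05 32 [ 0.5575 -0.3441  0.0606] ((563.0375366210938, -341.17193603515625), (12.967220306396484, 35.89777374267578), 77.34344482421875)
gauge 0.05 19 [ 0.4893 -0.3295  0.0594] ((490.3468017578125, -328.0444030761719), (9.30206298828125, 13.423125267028809), 44.65468215942383)
gauge 0.005 310 [ 0.5267 -0.3335  0.0084] ((525.7308349609375, -335.5611267089844), (31.218475341796875, 90.44667053222656), 77.93437957763672)
jar 427 [ 0.69  -0.27   0.085]
can 755 [0.693 0.254 0.097]
```

View pics/g1.png

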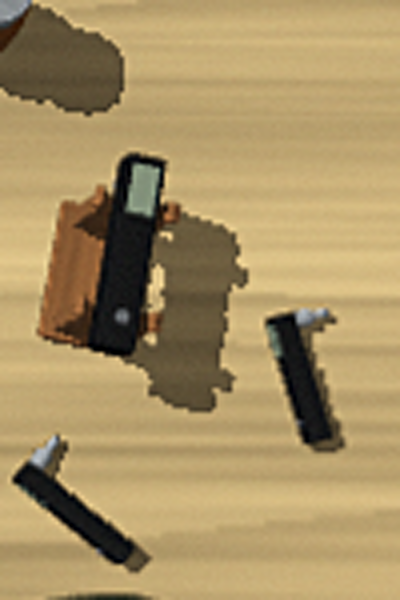

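The crop confirms it: the gauge at crop (130,250) measures 120 x 26 mm with its top at 77 mm and lies in the cradle. The two loose ones are about half that size and are decoys. Next I'll move above the pane and tin with the tool's x axis along world x.

arm_command --deltas '[1, -0.22, -0.23, -0.05, -1.0, 1, -0.22, -0.23, -0.05, -1.0, 1, -0.22, -0.23, -0.05, -1.0, 1, -0.22, -0.23, -0.05, -1.0, 1, -0.22, -0.23, -0.05, -1.0, 1, -0.22, -0.23, -0.05, -1.0, 1, -0.22, -0.23, -0.05, -1.0, 1, -0.22, -0.23, -0.05, -1.0]' --grip_force 40

```text
time: 0.77
ee_pos: [0.3409, -0.2113, 0.2818]
orientation: [0.982, -0.19, 0.0, -0.0]
force: [1.3, -0.9, 0.3]
opening: 0.0853
```

arm_command --deltas '[0, 0, 0, 0, -0.49, 0, 0, 0, 0, -0.49, 0, 0, 0, 0, -0.49, 0, 0, 0, 0, -0.49, 0, 0, 0, 0, -0.49, 0, 0, 0, 0, -0.49, 0, 0, 0, 0, -0.49, 0, 0, 0, 0, -0.49]'

```text
time: 1.43
ee_pos: [0.3405, -0.2142, 0.2813]
orientation: [1.0, -0.001, -0.0, -0.0]
force: [0.6, -0.3, -0.4]
opening: 0.0427
```

arm_command --deltas '[0, 0.08, -0.2, 0, 0, 0, 0.08, -0.2, 0, 0, 0, 0.08, -0.2, 0, 0, 0, 0.08, -0.2, 0, 0, 0, 0.08, -0.2, 0, 0, 0, 0.08, -0.2, 0, 0, 0, 0.08, -0.2, 0, 0, 0, 0.08, -0.2, 0, 0]'

```text
time: 2.1
ee_pos: [0.4204, -0.0144, 0.2812]
orientation: [1.0, 0.0, -0.0, 0.0]
force: [0.1, 0.1, -0.2]
opening: 0.0428
```

arm_command --deltas '[0, 0.08, -0.2, 0, 0, 0, 0.08, -0.2, 0, 0, 0, 0.08, -0.2, 0, 0, 0, 0.08, -0.2, 0, 0, 0, 0.08, -0.2, 0, 0, 0, 0.08, -0.2, 0, 0, 0, 0.08, -0.2, 0, 0, 0, 0.08, -0.2, 0, 0]'

```text
time: 2.77
ee_pos: [0.5006, 0.1841, 0.2811]
orientation: [1.0, -0.001, -0.0, 0.0]
force: [-0.1, -0.2, 0.1]
opening: 0.0429
```

```bash
cat > look.py <<'E'
from h import *
import sys
def look(tag):
    o=get_obs();im,d=get_image("wrist");c,R,p=campose("wrist",o);cv2.imwrite(f"pics/{tag}.png",im)
    return o,im,d,c,R,p,cloud(c,R,p,d)
def weights(X,zlo=.045,zhi=.07,box=(.4,.72,-.16,.17)):
    m=(X[...,2]>zlo)&(X[...,2]<zhi)&(X[...,0]>box[0])&(X[...,0]<box[1])&(X[...,1]>box[2])&(X[...,1]<box[3])
    return blobs(X,m,15)
def circ(P):
    A=np.c_[2*P[:,:2],np.ones(len(P))];s=np.linalg.lstsq(A,(P[:,:2]**2).sum(1),rcond=None)[0]
    return s[:2],np.sqrt(s[2]+s[:2]@s[:2])
def tin(X):
    C=np.array([.478,.334]);r=np.hypot(*(X[...,:2]-C).transpose(2,0,1))
    P=X[(X[...,2]>.012)&(X[...,2]<.02)&(r<.09)&(r>.06)];return circ(P),len(P)
E
python3 - <<'E'
from look import *
o,im,d,c,R,p,X=look("w1");print(o['ee_pos'])
for a,P in weights(X):
    t=P[P[:,2]>.055];print("w",a,np.nanmean(P,0).round(4),np.nanmean(t,0).round(4))
print(tin(X))
m=(X[...,0]>.45)&(X[...,0]<.7)&(abs(X[...,1])<.15)&(im.min(2)>170)&(X[...,2]<.02)
for a,P in blobs(X,m):print("mark",a,np.nanmean(P,0).round(4))
z=np.load('top0.npz');c,R,p=campose("top");print("top",tin(cloud(c,R,p,z['d'])))
E
```

```text
[0.50059654 0.1841167  0.28105271]
w 146 [0.6099 0.1168 0.0576] [0.6106 0.116  0.0596]
w 140 [0.5013 0.0992 0.0576] [0.5013 0.0983 0.0595]
w 139 [0.5162 0.0079 0.0568] [0.5162 0.0066 0.0596]
((array([0.47934455, 0.33276869]), np.float64(0.07144106305391253)), 640)
mark 58 [0.5447 0.0867 0.0106]
top ((array([0.47855324, 0.33039228]), np.float64(0.07209913190362091)), 197)
```

View pics/w1.png

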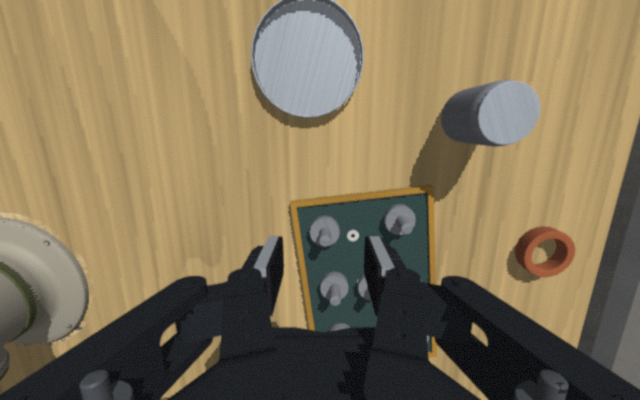

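The wrist view shows the empty tin at (307,60), the can at (490,112), the pane below and the loose sticker at (353,236). The fingers hide the far weights. Wrist and top measurements differ by a steady ~3 mm in y. This cancels as long as I use one camera's frame for both pick and place. First weight: (0.501, 0.098) to the tin centre (0.479, 0.333).

arm_command --deltas '[0, 0, 0.086, 0.18, 0, 0, 0, 0.086, 0.18, 0, 0, 0, 0.086, 0.18, 0, 0, 0, 0.086, 0.18, 0, 0, 0, 0.086, 0.18, 0, 0, 0, 0.086, 0.18, 0, 0, 0, 0.086, 0.18, 0, 0, 0, 0.086, 0.18, 0]'

```text
time: 3.48
ee_pos: [0.5013, 0.0993, 0.1031]
orientation: [1.0, -0.001, 0.001, -0.0]
force: [0.6, -0.6, 0.4]
opening: 0.0422
```

```bash
python3 - <<'E'
from look import *
o,im,d,c,R,p,X=look("w2");print(o['ee_pos'],o['orientation'])
for a,P in weights(X):
    t=P[P[:,2]>.057];print("w",a,np.nanmean(t,0).round(4),((t.max(0)+t.min(0))/2).round(4))
E
```

```text
[0.50126326 0.09930756 0.10313259] [ 9.99998775e-01 -6.61301209e-04  1.41876167e-03 -4.19863397e-06]
w 656 [0.6101 0.1159 0.0597] [0.6107 0.1155 0.0594]
w 498 [0.5012 0.0983 0.0598] [0.5014 0.0979 0.0593]<stdin>:4: RuntimeWarning: Mean of empty slice
Traceback (most recent call last):
ValueError: zero-size array to reduction operation maximum which has no identity
```

View pics/w2.png

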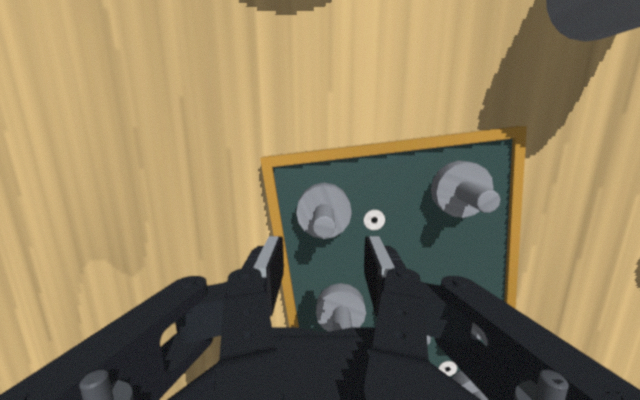

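The weight sits between the jaws at (324,225), agreeing with the earlier fix. The third sticker shows partly at (448,368).

arm_command --deltas '[0, 0, 0.001, 0.03, 0, 0, 0, 0.001, 0.055, 0, 0, 0, 0.001, 0.07, 0, 0, 0, 0.001, 0.07, 0, -1, 0, 0.001, 0.07, 0, -1, 0, 0.001, 0.07, 0, -1, 0, 0.001, 0.07, 0, -1, 0, 0.001, 0.07, 0]'

```text
time: 4.2
ee_pos: [0.5016, 0.0992, 0.0332]
orientation: [1.0, 0.0, 0.002, -0.0]
force: [0.5, 2.0, 7.8]
opening: 0.0147
```

arm_command --deltas '[-1, 0, 0, 0, 0, -1, 0, 0, 0, 0, -1, 0, 0, -0.02, 0, -1, 0, 0, -0.05, 0, -1, 0, 0, -0.08, 0, -1, 0, 0, -0.08, 0, -1, 0, 0, -0.08, 0, -1, 0, 0, -0.08, 0]'

```text
time: 4.87
ee_pos: [0.5, 0.099, 0.1112]
orientation: [1.0, 0.0, -0.0, 0.0]
force: [0.2, -0.9, -1.9]
opening: 0.0151
```

```bash
python3 -c "
from look import *
o,im,d,c,R,p,X=look('w3');print(o['ee_pos'],o['opening'],o['force'])"
```

```text
[0.5000336  0.09897401 0.11118648] 0.015054797032840019 [ 0.22793047 -0.87979949 -1.93000391]
```

View pics/w3.png

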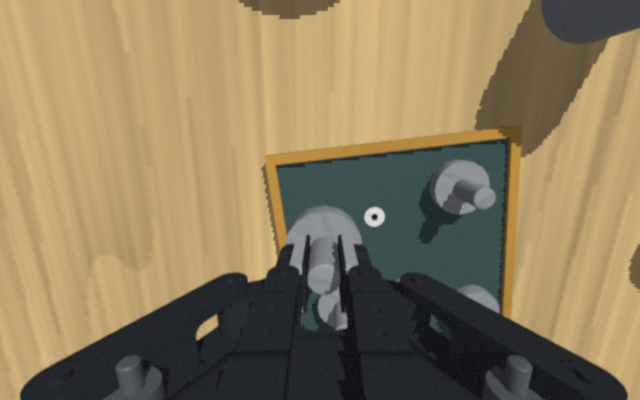

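The weight is held (opening 15 mm) and hangs straight. Carrying it to the tin centre.

arm_command --deltas '[-1, -0.021, -0.235, 0, 0, -1, -0.021, -0.235, 0, 0, -1, -0.021, -0.235, 0, 0, -1, -0.021, -0.235, 0, 0, -1, -0.021, -0.235, 0, 0, -1, -0.021, -0.235, 0, 0, -1, -0.021, -0.235, 0, 0, -1, -0.021, -0.235, 0, 0]'

```text
time: 5.58
ee_pos: [0.4784, 0.3349, 0.1098]
orientation: [1.0, 0.001, -0.001, 0.001]
force: [-0.2, -0.7, -1.4]
opening: 0.0148
```

arm_command --deltas '[-1, 0, 0, 0.02, 0, -1, 0, 0, 0.04, 0, -1, 0, 0, 0.06, 0, -1, 0, 0, 0.07, 0, -1, 0, 0, 0.077, 0, -1, 0, 0, 0.08, 0, -1, 0, 0, 0.083, 0, -1, 0, 0, 0.083, 0]'

```text
time: 6.25
ee_pos: [0.4797, 0.3338, 0.0285]
orientation: [1.0, -0.0, 0.0, -0.0]
force: [-0.1, -0.3, -1.4]
opening: 0.0144
```

arm_command --deltas '[0, 0, 0, 0, 0, 0, 0, 0, 0, 0, 0, 0, 0, 0, 0, 0, 0, 0, -0.02, 0, 0, 0, 0, -0.06, 0, 0, 0, 0, -0.1, 0, 0, 0, 0, -0.1, 0, 0, 0, 0, -0.1, 0]'

```text
time: 6.92
ee_pos: [0.4803, 0.3344, 0.131]
orientation: [1.0, 0.0, 0.003, -0.001]
force: [-0.7, -0.7, -1.2]
opening: 0.0429
```

```bash
cat > chk.py <<'E'
from look import *
# top-camera report: remaining weights on pane (in wrist frame = top + offset), tin weights, tin
OFF=np.array([.001,.003])
o=get_obs();im,d=get_image("top");c,R,p=campose("top");X=cloud(c,R,p,d)
print("tcp",o['ee_pos'].round(4),"t",round(o['time'],1))
for a,P in weights(X,.045,.075):
    if a<60:print("pane",a,(np.nanmean(P,0)[:2]+OFF).round(4))
C=np.array([.4795,.333])
for a,P in weights(X,.038,.06,(.4,.56,.25,.41)):
    if a<60:print("tin",a,((np.nanmean(P,0)[:2]+OFF-C)*1000).round(1),P[:,2].max().round(3))
E
python3 - <<'E'
from look import *
o,im,d,c,R,p,X=look("w4");print(o['ee_pos'],tin(X))
for a,P in weights(X,.03,.06,(.4,.56,.25,.41)):
    t=P[P[:,2]>P[:,2].max()-.004];print("w",a,np.nanmean(t,0).round(4))
E
python3 chk.py
```

```text
[0.48028782 0.33442221 0.13096307] ((array([0.47908027, 0.33302327]), np.float64(0.07133264844339497)), 1292)
w 382 [0.4793 0.3328 0.0519]
tcp [0.4794 0.334  0.129 ] t 7.0
pane 40 [ 0.6482 -0.0866]
pane 42 [ 0.6364 -0.    ]
pane 41 [0.6103 0.1156]
pane 41 [0.5742 0.0063]
pane 39 [ 0.5271 -0.0882]
pane 40 [0.5155 0.006 ]
tin 46 [ 0.2 -2.5] 0.054
```

The first weight stands within 0.3 mm of the tin centre, and all the others are unmoved. Next: the weight at (0.610, 0.116) goes to the ring's +y slot.

arm_command --deltas '[0, 0.131, 0.217, 0.029, 0, 0, 0.131, 0.217, 0.029, 0, 0, 0.131, 0.217, 0.029, 0, 0, 0.131, 0.217, 0.029, 0, 0, 0.131, 0.217, 0.029, 0, 0, 0.131, 0.217, 0.029, 0, 0, 0.131, 0.217, 0.029, 0, 0, 0.131, 0.217, 0.029, 0]'

```text
time: 7.68
ee_pos: [0.6107, 0.1147, 0.0972]
orientation: [1.0, -0.002, -0.002, 0.0]
force: [-1.3, 0.1, 0.0]
opening: 0.0428
```

arm_command --deltas '[0, 0, 0, 0.03, 0, 0, 0, 0, 0.055, 0, 0, 0, 0, 0.066, 0, 0, 0, 0, 0.066, 0, -1, 0, 0, 0.066, 0, -1, 0, 0, 0.066, 0, -1, 0, 0, 0.066, 0, -1, 0, 0, 0.066, 0]'

```text
time: 8.35
ee_pos: [0.6111, 0.1174, 0.0349]
orientation: [1.0, 0.0, 0.001, -0.0]
force: [-0.3, 2.4, 4.1]
opening: 0.0144
```

arm_command --deltas '[-1, 0, 0, 0, 0, -1, 0, 0, 0, 0, -1, 0, 0, -0.02, 0, -1, 0, 0, -0.05, 0, -1, 0, 0, -0.08, 0, -1, 0, 0, -0.08, 0, -1, 0, 0, -0.08, 0, -1, 0, 0, -0.08, 0]'

```text
time: 9.02
ee_pos: [0.6098, 0.1169, 0.1125]
orientation: [1.0, 0.0, -0.001, 0.0]
force: [-0.2, 0.3, -1.8]
opening: 0.0147
```

arm_command --deltas '[-1, -0.131, -0.264, 0, 0, -1, -0.131, -0.264, 0, 0, -1, -0.131, -0.264, 0, 0, -1, -0.131, -0.264, 0, 0, -1, -0.131, -0.264, 0, 0, -1, -0.131, -0.264, 0, 0, -1, -0.131, -0.264, 0, 0, -1, -0.131, -0.264, 0, 0]'

```text
time: 9.68
ee_pos: [0.475, 0.3859, 0.1116]
orientation: [1.0, 0.003, -0.002, -0.0]
force: [0.1, -1.3, -1.6]
opening: 0.0144
```

arm_command --deltas '[-1, 0, 0, 0.02, 0, -1, 0, 0, 0.04, 0, -1, 0, 0, 0.06, 0, -1, 0, 0, 0.07, 0, -1, 0, 0, 0.08, 0, -1, 0, 0, 0.086, 0, -1, 0, 0, 0.086, 0, -1, 0, 0, 0.086, 0]'

```text
time: 10.35
ee_pos: [0.4796, 0.381, 0.0275]
orientation: [1.0, 0.0, 0.0, -0.0]
force: [0.0, 1.0, -1.0]
opening: 0.0149
```

arm_command --deltas '[0, 0, 0, 0, 0, 0, 0, 0, 0, 0, 0, 0, 0, 0, 0, 0, 0, 0, -0.02, 0, 0, 0, 0, -0.06, 0, 0, 0, 0, -0.1, 0, 0, 0, 0, -0.1, 0, 0, 0, 0, -0.1, 0]'

```text
time: 11.02
ee_pos: [0.4802, 0.3815, 0.1299]
orientation: [1.0, 0.0, 0.002, -0.001]
force: [-0.2, 0.2, -1.7]
opening: 0.0427
```

```bash
cat >> chk.py <<'E'
o,im,d,c,R,p,X=look("wl")
for a,P in weights(X,.03,.065,(.4,.56,.25,.41)):
    if a>150:
        t=P[P[:,2]>P[:,2].max()-.004];print("tin(wrist)",a,((np.nanmean(t,0)[:2]-C)*1000).round(1),P[:,2].max().round(4))
print("tcp",o['ee_pos'].round(4))
E
python3 chk.py
```

```text
tcp [0.4802 0.3815 0.1299] t 11.0
pane 40 [ 0.648  -0.0865]
pane 41 [ 6.363e-01 -3.000e-04]
pane 40 [0.5744 0.0064]
pane 39 [ 0.527  -0.0882]
pane 40 [0.5154 0.006 ]
tin 50 [-0.1 45.6] 0.054
tin 46 [-0.1 -2.5] 0.056
tin(wrist) 397 [ 0.1 45.8] 0.0538
tin(wrist) 422 [-0.2  0.3] 0.0533
tcp [0.4794 0.381  0.1279]
```

arm_command --deltas '[0, 0.02, 0.2, 0, 0, 0, 0.02, 0.2, 0, 0, 0, 0.02, 0.2, 0, 0, 0, 0.02, 0.2, 0, 0, 0, 0.02, 0.2, 0, 0, 0, 0.02, 0.2, 0, 0, 0, 0.02, 0.2, 0, 0, 0, 0.02, 0.2, 0, 0]'

```text
time: 11.78
ee_pos: [0.499, 0.1812, 0.1265]
orientation: [1.0, -0.0, -0.001, -0.0]
force: [0.3, 0.1, -0.3]
opening: 0.0428
```

arm_command --deltas '[0, 0.017, 0.1735, 0.028, 0, 0, 0.017, 0.1735, 0.028, 0, 0, 0.017, 0.1735, 0.028, 0, 0, 0.017, 0.1735, 0.028, 0, 0, 0.017, 0.1735, 0.028, 0, 0, 0.017, 0.1735, 0.028, 0, 0, 0.017, 0.1735, 0.028, 0, 0, 0.017, 0.1735, 0.028, 0]'

```text
time: 12.45
ee_pos: [0.5163, 0.0094, 0.0993]
orientation: [1.0, 0.001, -0.0, -0.0]
force: [0.1, 0.9, 0.1]
opening: 0.0429
```

arm_command --deltas '[0, 0, 0, 0.03, 0, 0, 0, 0, 0.055, 0, 0, 0, 0, 0.066, 0, 0, 0, 0, 0.066, 0, -1, 0, 0, 0.066, 0, -1, 0, 0, 0.066, 0, -1, 0, 0, 0.066, 0, -1, 0, 0, 0.066, 0]'

```text
time: 13.12
ee_pos: [0.517, 0.0079, 0.0344]
orientation: [1.0, 0.0, 0.001, -0.0]
force: [-0.3, 3.2, 4.7]
opening: 0.0146
```

arm_command --deltas '[-1, 0, 0, 0, 0, -1, 0, 0, 0, 0, -1, 0, 0, -0.02, 0, -1, 0, 0, -0.05, 0, -1, 0, 0, -0.08, 0, -1, 0, 0, -0.08, 0, -1, 0, 0, -0.08, 0, -1, 0, 0, -0.08, 0]'

```text
time: 13.78
ee_pos: [0.5159, 0.0075, 0.1128]
orientation: [1.0, 0.0, -0.0, -0.0]
force: [-0.2, 0.3, -1.2]
opening: 0.0146
```

arm_command --deltas '[-1, -0.04, -0.18, 0, 0, -1, -0.04, -0.18, 0, 0, -1, -0.04, -0.18, 0, 0, -1, -0.04, -0.18, 0, 0, -1, -0.04, -0.18, 0, 0, -1, -0.04, -0.18, 0, 0, -1, -0.04, -0.18, 0, 0, -1, -0.04, -0.18, 0, 0]'

```text
time: 14.45
ee_pos: [0.4762, 0.1868, 0.1124]
orientation: [1.0, -0.0, -0.001, 0.0]
force: [-1.3, -0.5, -1.6]
opening: 0.0146
```

arm_command --deltas '[-1, -0.038, -0.171, 0, 0, -1, -0.038, -0.171, 0, 0, -1, -0.038, -0.171, 0, 0, -1, -0.038, -0.171, 0, 0, -1, -0.038, -0.171, 0, 0, -1, -0.038, -0.171, 0, 0, -1, -0.038, -0.171, 0, 0, -1, -0.038, -0.171, 0, 0]'

```text
time: 15.12
ee_pos: [0.4391, 0.3567, 0.113]
orientation: [1.0, -0.001, -0.0, 0.0]
force: [-0.2, -0.4, -2.5]
opening: 0.0147
```

arm_command --deltas '[-1, 0, 0, 0.02, 0, -1, 0, 0, 0.04, 0, -1, 0, 0, 0.06, 0, -1, 0, 0, 0.07, 0, -1, 0, 0, 0.08, 0, -1, 0, 0, 0.086, 0, -1, 0, 0, 0.086, 0, -1, 0, 0, 0.086, 0]'

```text
time: 15.78
ee_pos: [0.4388, 0.3583, 0.0278]
orientation: [1.0, -0.0, 0.0, -0.0]
force: [0.2, -0.9, -1.4]
opening: 0.0147
```

arm_command --deltas '[0, 0, 0, 0, 0, 0, 0, 0, 0, 0, 0, 0, 0, 0, 0, 0, 0, 0, -0.02, 0, 0, 0, 0, -0.06, 0, 0, 0, 0, -0.1, 0, 0, 0, 0, -0.1, 0, 0, 0, 0, -0.1, 0]'

```text
time: 16.45
ee_pos: [0.4392, 0.359, 0.1298]
orientation: [1.0, 0.0, 0.002, -0.001]
force: [-0.4, 0.3, 0.4]
opening: 0.0427
```

```bash
python3 chk.py
```

```text
tcp [0.4392 0.359  0.1298] t 16.4
pane 40 [ 0.6483 -0.0866]
pane 43 [ 0.636 -0.   ]
pane 41 [0.5743 0.0061]
pane 39 [ 0.527  -0.0882]
tin 50 [-0.1 45.2] 0.055
tin 45 [ 0.  -2.6] 0.055
tin 49 [-40.2  22.7] 0.055
tin(wrist) 414 [-0.3 45.8] 0.0535
tin(wrist) 397 [-40.7  23. ] 0.0535
tin(wrist) 227 [0.9 4.4] 0.0535
tcp [0.4384 0.3585 0.1279]
```

arm_command --deltas '[0, 0.068, 0.176, 0, 0, 0, 0.068, 0.176, 0, 0, 0, 0.068, 0.176, 0, 0, 0, 0.068, 0.176, 0, 0, 0, 0.068, 0.176, 0, 0, 0, 0.068, 0.176, 0, 0, 0, 0.068, 0.176, 0, 0, 0, 0.068, 0.176, 0, 0]'

```text
time: 17.22
ee_pos: [0.5058, 0.1828, 0.1264]
orientation: [1.0, 0.0, -0.001, 0.0]
force: [0.5, -0.2, -0.2]
opening: 0.0429
```

arm_command --deltas '[0, 0.068, 0.175, 0.028, 0, 0, 0.068, 0.175, 0.028, 0, 0, 0.068, 0.175, 0.028, 0, 0, 0.068, 0.175, 0.028, 0, 0, 0.068, 0.175, 0.028, 0, 0, 0.068, 0.175, 0.028, 0, 0, 0.068, 0.175, 0.028, 0, 0, 0.068, 0.175, 0.028, 0]'

```text
time: 17.88
ee_pos: [0.5739, 0.0092, 0.0991]
orientation: [1.0, 0.001, -0.0, -0.0]
force: [-1.0, -0.2, 1.2]
opening: 0.043
```

arm_command --deltas '[0, 0, 0, 0.03, 0, 0, 0, 0, 0.055, 0, 0, 0, 0, 0.066, 0, 0, 0, 0, 0.066, 0, -1, 0, 0, 0.066, 0, -1, 0, 0, 0.066, 0, -1, 0, 0, 0.066, 0, -1, 0, 0, 0.066, 0]'

```text
time: 18.55
ee_pos: [0.5753, 0.0077, 0.0349]
orientation: [1.0, 0.0, 0.002, 0.0]
force: [0.9, 2.1, 6.3]
opening: 0.0145
```

arm_command --deltas '[-1, 0, 0, 0, 0, -1, 0, 0, 0, 0, -1, 0, 0, -0.02, 0, -1, 0, 0, -0.05, 0, -1, 0, 0, -0.08, 0, -1, 0, 0, -0.08, 0, -1, 0, 0, -0.08, 0, -1, 0, 0, -0.08, 0]'

```text
time: 19.22
ee_pos: [0.5739, 0.0075, 0.1127]
orientation: [1.0, 0.0, -0.001, -0.0]
force: [0.3, 0.5, -1.6]
opening: 0.0147
```

arm_command --deltas '[-1, -0.027, -0.176, 0, 0, -1, -0.027, -0.176, 0, 0, -1, -0.027, -0.176, 0, 0, -1, -0.027, -0.176, 0, 0, -1, -0.027, -0.176, 0, 0, -1, -0.027, -0.176, 0, 0, -1, -0.027, -0.176, 0, 0, -1, -0.027, -0.176, 0, 0]'

```text
time: 19.88
ee_pos: [0.5474, 0.1823, 0.1125]
orientation: [1.0, -0.0, -0.001, 0.0]
force: [-0.4, 0.3, -2.2]
opening: 0.0144
```

arm_command --deltas '[-1, -0.027, -0.175, 0, 0, -1, -0.027, -0.175, 0, 0, -1, -0.027, -0.175, 0, 0, -1, -0.027, -0.175, 0, 0, -1, -0.027, -0.175, 0, 0, -1, -0.027, -0.175, 0, 0, -1, -0.027, -0.175, 0, 0, -1, -0.027, -0.175, 0, 0]'

```text
time: 20.55
ee_pos: [0.5211, 0.3565, 0.1131]
orientation: [1.0, -0.001, -0.0, 0.0]
force: [0.8, -0.2, -1.3]
opening: 0.0146
```

arm_command --deltas '[-1, 0, 0, 0.02, 0, -1, 0, 0, 0.04, 0, -1, 0, 0, 0.06, 0, -1, 0, 0, 0.07, 0, -1, 0, 0, 0.08, 0, -1, 0, 0, 0.086, 0, -1, 0, 0, 0.086, 0, -1, 0, 0, 0.086, 0]'

```text
time: 21.22
ee_pos: [0.5209, 0.3582, 0.0278]
orientation: [1.0, -0.0, 0.0, -0.0]
force: [-0.3, 0.5, -1.6]
opening: 0.0148
```

arm_command --deltas '[0, 0, 0, 0, 0, 0, 0, 0, 0, 0, 0, 0, 0, 0, 0, 0, 0, 0, -0.02, 0, 0, 0, 0, -0.06, 0, 0, 0, 0, -0.1, 0, 0, 0, 0, -0.1, 0, 0, 0, 0, -0.1, 0]'

```text
time: 21.88
ee_pos: [0.5213, 0.359, 0.1301]
orientation: [1.0, 0.0, 0.003, -0.001]
force: [-0.2, -0.3, -0.5]
opening: 0.0427
```

```bash
python3 chk.py
```

```text
tcp [0.5213 0.359  0.1301] t 21.9
pane 39 [ 0.6482 -0.0866]
pane 41 [ 6.364e-01 -2.000e-04]
pane 39 [ 0.5269 -0.0882]
tin 56 [40.7 21.8] 0.058
tin 52 [-0.2 45.3] 0.056
tin 45 [ 0.  -2.4] 0.055
tin 48 [-40.2  22.8] 0.055
tin(wrist) 410 [ 0.4 45.9] 0.0538
tin(wrist) 401 [41.  23.3] 0.0534
tin(wrist) 482 [-40.2  22.9] 0.0539
tin(wrist) 221 [-0.3  4.4] 0.0531
tcp [0.5204 0.3585 0.128 ]
```

arm_command --deltas '[0, 0.058, 0.179, 0, 0, 0, 0.058, 0.179, 0, 0, 0, 0.058, 0.179, 0, 0, 0, 0.058, 0.179, 0, 0, 0, 0.058, 0.179, 0, 0, 0, 0.058, 0.179, 0, 0, 0, 0.058, 0.179, 0, 0, 0, 0.058, 0.179, 0, 0]'

```text
time: 22.65
ee_pos: [0.5778, 0.1801, 0.1263]
orientation: [1.0, 0.0, -0.001, -0.0]
force: [0.4, 0.1, 0.0]
opening: 0.043
```

arm_command --deltas '[0, 0.058, 0.178, 0.028, 0, 0, 0.058, 0.178, 0.028, 0, 0, 0.058, 0.178, 0.028, 0, 0, 0.058, 0.178, 0.028, 0, 0, 0.058, 0.178, 0.028, 0, 0, 0.058, 0.178, 0.028, 0, 0, 0.058, 0.178, 0.028, 0, 0, 0.058, 0.178, 0.028, 0]'

```text
time: 23.32
ee_pos: [0.6361, 0.0034, 0.0991]
orientation: [1.0, 0.001, -0.0, -0.0]
force: [-0.4, 0.5, -0.4]
opening: 0.0426
```

arm_command --deltas '[0, 0, 0, 0.03, 0, 0, 0, 0, 0.055, 0, 0, 0, 0, 0.066, 0, 0, 0, 0, 0.066, 0, -1, 0, 0, 0.066, 0, -1, 0, 0, 0.066, 0, -1, 0, 0, 0.066, 0, -1, 0, 0, 0.066, 0]'

```text
time: 23.98
ee_pos: [0.6374, 0.0018, 0.0351]
orientation: [1.0, 0.0, 0.002, -0.0]
force: [0.8, 1.8, 5.8]
opening: 0.0146
```

arm_command --deltas '[-1, 0, 0, 0, 0, -1, 0, 0, 0, 0, -1, 0, 0, -0.02, 0, -1, 0, 0, -0.05, 0, -1, 0, 0, -0.08, 0, -1, 0, 0, -0.08, 0, -1, 0, 0, -0.08, 0, -1, 0, 0, -0.08, 0]'

```text
time: 24.65
ee_pos: [0.6358, 0.0015, 0.1124]
orientation: [1.0, 0.0, -0.001, -0.0]
force: [-0.5, -0.6, -3.2]
opening: 0.0145
```

arm_command --deltas '[-1, -0.058, -0.154, 0, 0, -1, -0.058, -0.154, 0, 0, -1, -0.058, -0.154, 0, 0, -1, -0.058, -0.154, 0, 0, -1, -0.058, -0.154, 0, 0, -1, -0.058, -0.154, 0, 0, -1, -0.058, -0.154, 0, 0, -1, -0.058, -0.154, 0, 0]'

```text
time: 25.32
ee_pos: [0.5786, 0.1544, 0.1125]
orientation: [1.0, -0.001, -0.001, 0.0]
force: [0.3, 0.9, -1.9]
opening: 0.0145
```

arm_command --deltas '[-1, -0.058, -0.154, 0, 0, -1, -0.058, -0.154, 0, 0, -1, -0.058, -0.154, 0, 0, -1, -0.058, -0.154, 0, 0, -1, -0.058, -0.154, 0, 0, -1, -0.058, -0.154, 0, 0, -1, -0.058, -0.154, 0, 0, -1, -0.058, -0.154, 0, 0]'

```text
time: 25.98
ee_pos: [0.5213, 0.3079, 0.1131]
orientation: [1.0, -0.001, -0.0, 0.0]
force: [-0.1, -0.1, -2.6]
opening: 0.0144
```

arm_command --deltas '[-1, 0, 0, 0.02, 0, -1, 0, 0, 0.04, 0, -1, 0, 0, 0.06, 0, -1, 0, 0, 0.07, 0, -1, 0, 0, 0.08, 0, -1, 0, 0, 0.086, 0, -1, 0, 0, 0.086, 0, -1, 0, 0, 0.086, 0]'

```text
time: 26.65
ee_pos: [0.5206, 0.3092, 0.0275]
orientation: [1.0, -0.0, 0.0, -0.0]
force: [-1.4, 0.5, -2.1]
opening: 0.0146
```

arm_command --deltas '[0, 0, 0, 0, 0, 0, 0, 0, 0, 0, 0, 0, 0, 0, 0, 0, 0, 0, -0.02, 0, 0, 0, 0, -0.06, 0, 0, 0, 0, -0.1, 0, 0, 0, 0, -0.1, 0, 0, 0, 0, -0.1, 0]'

```text
time: 27.32
ee_pos: [0.5215, 0.3098, 0.1301]
orientation: [1.0, 0.0, 0.003, -0.001]
force: [-0.1, 0.1, -0.6]
opening: 0.0427
```

```bash
python3 chk.py
```

```text
tcp [0.5215 0.3098 0.1301] t 27.3
pane 40 [ 0.6483 -0.0866]
pane 38 [ 0.5271 -0.0882]
tin 44 [ 40.3 -27.9] 0.055
tin 46 [ 0.  -2.3] 0.054
tin 53 [-40.5  22.2] 0.056
tin(wrist) 462 [ 0.4 45.7] 0.054
tin(wrist) 523 [-40.2  22.8] 0.0541
tin(wrist) 355 [41. 23.] 0.0541
tin(wrist) 413 [ 0.2 -0.4] 0.0537
tin(wrist) 399 [ 40.6 -26. ] 0.0542
tcp [0.5206 0.3094 0.128 ]
```

arm_command --deltas '[0, 0.003, 0.199, 0, 0, 0, 0.003, 0.199, 0, 0, 0, 0.003, 0.199, 0, 0, 0, 0.003, 0.199, 0, 0, 0, 0.003, 0.199, 0, 0, 0, 0.003, 0.199, 0, 0, 0, 0.003, 0.199, 0, 0, 0, 0.003, 0.199, 0, 0]'

```text
time: 28.08
ee_pos: [0.5231, 0.1108, 0.1265]
orientation: [1.0, 0.0, -0.001, -0.0]
force: [-0.0, 0.5, -0.9]
opening: 0.0422
```

arm_command --deltas '[0, 0.003, 0.198, 0.028, 0, 0, 0.003, 0.198, 0.028, 0, 0, 0.003, 0.198, 0.028, 0, 0, 0.003, 0.198, 0.028, 0, 0, 0.003, 0.198, 0.028, 0, 0, 0.003, 0.198, 0.028, 0, 0, 0.003, 0.198, 0.028, 0, 0, 0.003, 0.198, 0.028, 0]'

```text
time: 28.75
ee_pos: [0.5265, -0.086, 0.099]
orientation: [1.0, 0.001, -0.0, -0.0]
force: [0.0, 0.4, -0.7]
opening: 0.0426
```

arm_command --deltas '[0, 0, 0, 0.03, 0, 0, 0, 0, 0.055, 0, 0, 0, 0, 0.066, 0, 0, 0, 0, 0.066, 0, -1, 0, 0, 0.066, 0, -1, 0, 0, 0.066, 0, -1, 0, 0, 0.066, 0, -1, 0, 0, 0.066, 0]'

```text
time: 29.42
ee_pos: [0.5272, -0.0872, 0.0345]
orientation: [1.0, 0.0, 0.001, 0.0]
force: [1.7, 2.9, 4.4]
opening: 0.0147
```

arm_command --deltas '[-1, 0, 0, 0, 0, -1, 0, 0, 0, 0, -1, 0, 0, -0.02, 0, -1, 0, 0, -0.05, 0, -1, 0, 0, -0.08, 0, -1, 0, 0, -0.08, 0, -1, 0, 0, -0.08, 0, -1, 0, 0, -0.08, 0]'

```text
time: 30.08
ee_pos: [0.5259, -0.0874, 0.1127]
orientation: [1.0, 0.0, -0.001, -0.0]
force: [-0.5, -0.0, -2.4]
opening: 0.0144
```

arm_command --deltas '[-1, -0.044, -0.199, 0, 0, -1, -0.044, -0.199, 0, 0, -1, -0.044, -0.199, 0, 0, -1, -0.044, -0.199, 0, 0, -1, -0.044, -0.199, 0, 0, -1, -0.044, -0.199, 0, 0, -1, -0.044, -0.199, 0, 0, -1, -0.044, -0.199, 0, 0]'

```text
time: 30.75
ee_pos: [0.4822, 0.1111, 0.1124]
orientation: [1.0, 0.0, -0.001, 0.0]
force: [-0.1, 0.1, -2.4]
opening: 0.0145
```

arm_command --deltas '[-1, -0.045, -0.198, 0, 0, -1, -0.045, -0.198, 0, 0, -1, -0.045, -0.198, 0, 0, -1, -0.045, -0.198, 0, 0, -1, -0.045, -0.198, 0, 0, -1, -0.045, -0.198, 0, 0, -1, -0.045, -0.198, 0, 0, -1, -0.045, -0.198, 0, 0]'

```text
time: 31.42
ee_pos: [0.438, 0.3081, 0.1127]
orientation: [1.0, -0.001, -0.0, 0.0]
force: [0.1, -0.4, -1.8]
opening: 0.0149
```

arm_command --deltas '[-1, 0, 0, 0.02, 0, -1, 0, 0, 0.04, 0, -1, 0, 0, 0.06, 0, -1, 0, 0, 0.07, 0, -1, 0, 0, 0.08, 0, -1, 0, 0, 0.086, 0, -1, 0, 0, 0.086, 0, -1, 0, 0, 0.086, 0]'

```text
time: 32.08
ee_pos: [0.438, 0.3093, 0.0277]
orientation: [1.0, -0.0, 0.0, -0.0]
force: [1.2, 0.9, -2.1]
opening: 0.0146
```

arm_command --deltas '[0, 0, 0, 0, 0, 0, 0, 0, 0, 0, 0, 0, 0, 0, 0, 0, 0, 0, -0.02, 0, 0, 0, 0, -0.06, 0, 0, 0, 0, -0.1, 0, 0, 0, 0, -0.1, 0, 0, 0, 0, -0.1, 0]'

```text
time: 32.75
ee_pos: [0.438, 0.3098, 0.1294]
orientation: [1.0, 0.0, 0.002, -0.001]
force: [0.0, 0.5, 0.0]
opening: 0.0425
```

```bash
python3 chk.py
```

```text
tcp [0.438  0.3098 0.1294] t 32.8
pane 39 [ 0.6483 -0.0864]
tin 30 [42.4 18.8] 0.054
tin 45 [ 31.6 -21.7] 0.055
tin 30 [-5.9 -1.8] 0.053
tin 49 [-41.  -27.7] 0.056
tin 20 [-40.3  20.7] 0.056
tin(wrist) 470 [-0.6 46.3] 0.0539
tin(wrist) 358 [-43.3  24.2] 0.0541
tin(wrist) 536 [40.4 23.1] 0.0539
tin(wrist) 405 [-5.7  2.6] 0.0545
tin(wrist) 468 [ 31.5 -19.6] 0.0535
tin(wrist) 394 [-41.4 -25.6] 0.0539
tcp [0.4371 0.3094 0.1277]
```

While I was away, one weight in the tin was knocked inward to (31, -20) mm, which pushed the middle one to (-6, 3). I'll slide both back before placing the last one.

arm_command --deltas '[-0.4, 0.074, -0.005, 0.04, 0, -0.4, 0.074, -0.005, 0.04, 0, -0.4, 0.074, -0.005, 0.04, 0, -0.4, 0.074, -0.005, 0.04, 0, -0.4, 0.074, -0.005, 0.06, 0, -0.4, 0.074, -0.005, 0.08, 0, -0.4, 0.074, -0.005, 0.099, 0, -0.4, 0.074, -0.005, 0.099, 0]'

```text
time: 33.52
ee_pos: [0.5084, 0.3137, 0.0251]
orientation: [1.0, 0.0, -0.004, 0.001]
force: [-0.8, -1.0, 0.1]
opening: 0.0258
```

arm_command --deltas '[-1, 0, 0, 0, 0, -1, 0, 0, 0, 0, -1, 0, 0, 0, 0, -1, 0, 0, 0, 0, -1, 0.003, 0.002, 0, 0, -1, 0.006, 0.004, 0, 0, -1, 0.0095, 0.005, 0, 0, -1, 0.0095, 0.005, 0, 0]'

```text
time: 34.18
ee_pos: [0.5213, 0.3092, 0.0284]
orientation: [1.0, -0.0, -0.0, -0.0]
force: [-0.1, 0.5, -2.4]
opening: 0.0145
```

arm_command --deltas '[-0.4, 0, 0, 0, 0, -0.4, 0, 0, 0, 0, -0.4, 0, 0, 0, 0, -0.4, 0, 0, -0.02, 0, -0.4, 0, 0, -0.06, 0, -0.4, 0, 0, -0.1, 0, -0.4, 0, 0, -0.1, 0, -0.4, 0, 0, -0.1, 0]'

```text
time: 34.85
ee_pos: [0.5218, 0.3099, 0.1308]
orientation: [1.0, 0.0, 0.003, -0.001]
force: [-0.6, 0.5, -0.1]
opening: 0.0255
```

```bash
python3 chk.py
```

```text
tcp [0.5218 0.3099 0.1308] t 34.9
pane 39 [ 0.6481 -0.0861]
tin 45 [ 41.2 -26.3] 0.055
tin 48 [-5.2  0.6] 0.056
tin 46 [-40.6 -27.4] 0.055
tin 50 [-42.9  24.1] 0.055
tin(wrist) 462 [ 0.  46.3] 0.0538
tin(wrist) 533 [-42.7  24.4] 0.0543
tin(wrist) 354 [41.1 23.1] 0.0536
tin(wrist) 419 [-4.8  2.9] 0.0535
tin(wrist) 397 [ 41.7 -24.6] 0.0538
tin(wrist) 479 [-40.8 -25.6] 0.0541
tcp [0.5209 0.3095 0.1288]
```

arm_command --deltas '[-0.4, -0.046, -0.0275, 0.04, 0, -0.4, -0.046, -0.0275, 0.04, 0, -0.4, -0.046, -0.0275, 0.04, 0, -0.4, -0.046, -0.0275, 0.04, 0, -0.4, -0.046, -0.0275, 0.06, 0, -0.4, -0.046, -0.0275, 0.08, 0, -0.4, -0.046, -0.0275, 0.1, 0, -0.4, -0.046, -0.0275, 0.1, 0]'

```text
time: 35.62
ee_pos: [0.4743, 0.3357, 0.0251]
orientation: [1.0, -0.0, -0.003, 0.001]
force: [-0.4, -0.2, 0.1]
opening: 0.0258
```

arm_command --deltas '[-1, 0, 0, 0, 0, -1, 0, 0, 0, 0, -1, 0, 0, 0, 0, -1, 0, 0, 0, 0, -1, 0.002, 0.001, 0, 0, -1, 0.005, 0.003, 0, 0, -1, 0.005, 0.003, 0, 0, -1, 0.005, 0.003, 0, 0]'

```text
time: 36.28
ee_pos: [0.4802, 0.3338, 0.0285]
orientation: [1.0, -0.0, 0.0, -0.0]
force: [-0.8, -0.0, -1.5]
opening: 0.0145
```

arm_command --deltas '[-0.4, 0, 0, 0, 0, -0.4, 0, 0, 0, 0, -0.4, 0, 0, 0, 0, -0.4, 0, 0, -0.02, 0, -0.4, 0, 0, -0.06, 0, -0.4, 0, 0, -0.1, 0, -0.4, 0, 0, -0.1, 0, -0.4, 0, 0, -0.1, 0]'

```text
time: 36.95
ee_pos: [0.4807, 0.3344, 0.1306]
orientation: [1.0, 0.0, 0.002, -0.001]
force: [0.3, -0.3, -0.4]
opening: 0.0258
```

```bash
python3 chk.py
```

```text
tcp [0.4807 0.3344 0.1306] t 37.0
pane 40 [ 0.6482 -0.0866]
tin 52 [40.6 21.9] 0.056
tin 45 [ 41.4 -26.6] 0.055
tin 47 [ 0.1 -2. ] 0.059
tin 49 [-40.8 -27.8] 0.055
tin 49 [-42.9  24. ] 0.056
tin(wrist) 357 [-0.  46.6] 0.0538
tin(wrist) 416 [-42.9  24.4] 0.0539
tin(wrist) 412 [40.7 23.1] 0.0537
tin(wrist) 397 [-0.   0.4] 0.0538
tin(wrist) 386 [ 41.8 -23.5] 0.0539
tin(wrist) 378 [-41.6 -24.2] 0.0538
tcp [0.4798 0.334  0.1287]
```

arm_command --deltas '[0, 0.084, 0.21, 0, 0, 0, 0.084, 0.21, 0, 0, 0, 0.084, 0.21, 0, 0, 0, 0.084, 0.21, 0, 0, 0, 0.084, 0.21, 0, 0, 0, 0.084, 0.21, 0, 0, 0, 0.084, 0.21, 0, 0, 0, 0.084, 0.21, 0, 0]'

```text
time: 37.72
ee_pos: [0.5635, 0.1232, 0.1268]
orientation: [1.0, -0.001, -0.001, -0.0]
force: [-0.6, 0.9, -0.1]
opening: 0.043
```

arm_command --deltas '[0, 0.084, 0.21, 0.029, 0, 0, 0.084, 0.21, 0.029, 0, 0, 0.084, 0.21, 0.029, 0, 0, 0.084, 0.21, 0.029, 0, 0, 0.084, 0.21, 0.029, 0, 0, 0.084, 0.21, 0.029, 0, 0, 0.084, 0.21, 0.029, 0, 0, 0.084, 0.21, 0.029, 0]'

```text
time: 38.38
ee_pos: [0.6476, -0.085, 0.0981]
orientation: [1.0, 0.0, -0.001, -0.001]
force: [-0.4, -0.2, -1.1]
opening: 0.0429
```

arm_command --deltas '[0, 0, 0, 0.03, 0, 0, 0, 0, 0.055, 0, 0, 0, 0, 0.066, 0, 0, 0, 0, 0.066, 0, -1, 0, 0, 0.066, 0, -1, 0, 0, 0.066, 0, -1, 0, 0, 0.066, 0, -1, 0, 0, 0.066, 0]'

```text
time: 39.05
ee_pos: [0.6488, -0.0857, 0.0351]
orientation: [1.0, 0.0, 0.001, 0.0]
force: [1.8, 2.3, 5.7]
opening: 0.0141
```

arm_command --deltas '[-1, 0, 0, 0, 0, -1, 0, 0, 0, 0, -1, 0, 0, -0.02, 0, -1, 0, 0, -0.05, 0, -1, 0, 0, -0.08, 0, -1, 0, 0, -0.08, 0, -1, 0, 0, -0.08, 0, -1, 0, 0, -0.08, 0]'

```text
time: 39.72
ee_pos: [0.6473, -0.0859, 0.1124]
orientation: [1.0, 0.0, -0.001, -0.0]
force: [-0.2, -0.3, -1.4]
opening: 0.0147
```

arm_command --deltas '[-1, -0.084, -0.186, 0, 0, -1, -0.084, -0.186, 0, 0, -1, -0.084, -0.186, 0, 0, -1, -0.084, -0.186, 0, 0, -1, -0.084, -0.186, 0, 0, -1, -0.084, -0.186, 0, 0, -1, -0.084, -0.186, 0, 0, -1, -0.084, -0.186, 0, 0]'

```text
time: 40.38
ee_pos: [0.5637, 0.0997, 0.1123]
orientation: [1.0, 0.0, -0.001, 0.0]
force: [0.1, -0.4, -2.1]
opening: 0.0143
```

arm_command --deltas '[-1, -0.084, -0.186, 0, 0, -1, -0.084, -0.186, 0, 0, -1, -0.084, -0.186, 0, 0, -1, -0.084, -0.186, 0, 0, -1, -0.084, -0.186, 0, 0, -1, -0.084, -0.186, 0, 0, -1, -0.084, -0.186, 0, 0, -1, -0.084, -0.186, 0, 0]'

```text
time: 41.05
ee_pos: [0.4807, 0.285, 0.1128]
orientation: [1.0, -0.0, -0.0, 0.0]
force: [0.4, 0.0, -2.5]
opening: 0.0149
```

arm_command --deltas '[-1, 0, 0, 0.02, 0, -1, 0, 0, 0.04, 0, -1, 0, 0, 0.06, 0, -1, 0, 0, 0.07, 0, -1, 0, 0, 0.08, 0, -1, 0, 0, 0.086, 0, -1, 0, 0, 0.086, 0, -1, 0, 0, 0.086, 0]'

```text
time: 41.72
ee_pos: [0.4808, 0.2856, 0.0275]
orientation: [1.0, -0.001, 0.0, -0.0]
force: [0.7, 2.7, -2.0]
opening: 0.0144
```

arm_command --deltas '[0, 0, 0, 0, 0, 0, 0, 0, 0, 0, 0, 0, 0, 0, 0, 0, 0, 0, -0.02, 0, 0, 0, 0, -0.06, 0, 0, 0, 0, -0.1, 0, 0, 0, 0, -0.1, 0, 0, 0, 0, -0.1, 0]'

```text
time: 42.38
ee_pos: [0.4808, 0.2861, 0.1296]
orientation: [1.0, 0.0, 0.002, -0.001]
force: [0.4, -0.5, -0.2]
opening: 0.043
```

```bash
python3 chk.py; cp pics/wl.png pics/wlast.png
```

```text
tcp [0.4808 0.2861 0.1296] t 42.4
tin 25 [ 40.7 -29.2] 0.054
tin 47 [  0.5 -50.5] 0.056
tin 50 [-40.9 -27.7] 0.056
tin(wrist) 452 [-0. 47.] 0.0537
tin(wrist) 474 [-42.9  24.3] 0.054
tin(wrist) 466 [40.7 23.1] 0.0539
tin(wrist) 361 [0.  0.1] 0.0541
tin(wrist) 411 [ 41.3 -24.6] 0.0536
tin(wrist) 419 [-41.2 -25.7] 0.0536
tin(wrist) 397 [  0.7 -48.6] 0.054
tcp [0.4799 0.2858 0.1278]
```

View pics/wlast.png

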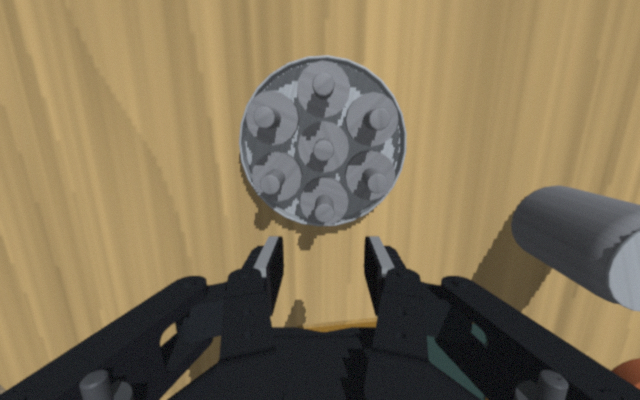

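All seven weights are flat in the tin: grip tops at the same height, one in the middle within 0.5 mm, six around it. Now I'll move toward the gauge, turning the jaws across it, and measure the stickers on the way.

arm_command --deltas '[0, 0.02, 0.28, -0.07, 0, 0, 0.02, 0.28, -0.07, 0, 0, 0.02, 0.28, -0.07, 0, 0, 0.02, 0.28, -0.07, 0, 0, 0.02, 0.28, -0.07, 0, 0, 0.02, 0.28, -0.07, 0, 0, 0.02, 0.28, -0.07, 0, 0, 0.02, 0.28, -0.07, 0]'

```text
time: 43.15
ee_pos: [0.5008, 0.0002, 0.1975]
orientation: [1.0, -0.003, 0.0, 0.001]
force: [0.1, 0.5, 0.2]
opening: 0.0426
```

```bash
python3 - <<'E'
from look import *
o,im,d,c,R,p,X=look("w5");print(o['ee_pos'])
def marks(im,X,s):
    m=(X[...,0]>.45)&(X[...,0]<.7)&(abs(X[...,1])<.16)&(im.min(2)>150)&(X[...,2]<.02)
    m&=(im.max(2).astype(int)-im.min(2)<40)
    for a,P in blobs(X,m):print(s,a,np.nanmean(P,0).round(4))
marks(im,X,"wrist")
E
```

```text
[5.00777058e-01 1.79798415e-04 1.97531873e-01]
wrist 213 [0.5445 0.0868 0.0102]
wrist 182 [0.5617 0.0077 0.0105]
wrist 151 [ 0.6244 -0.0697  0.0105]
```

arm_command --deltas '[0, 0.027, 0.3, 0, 1, 0, 0.027, 0.3, 0, 1, 0, 0.027, 0.3, 0, 1, 0, 0.027, 0.3, 0, 1, 0, 0.027, 0.3, 0, 1, 0, 0.027, 0.3, 0, 1, 0, 0.027, 0.3, 0, 1, 0, 0.027, 0.3, 0, 1]'

```text
time: 43.87
ee_pos: [0.5268, -0.2983, 0.1949]
orientation: [0.923, -0.385, -0.001, 0.0]
force: [-0.1, 0.1, -0.4]
opening: 0.0429
```

arm_command --deltas '[0, 0, 0, 0, 1, 0, 0, 0, 0, 1, 0, 0, 0, 0, 1, 0, 0, 0, 0, 1, 0, 0, 0, 0, 1, 0, 0, 0, 0, 1, 0, 0, 0, 0, 1, 0, 0, 0, 0, 1]'

```text
time: 44.53
ee_pos: [0.5272, -0.2925, 0.1958]
orientation: [0.707, -0.707, -0.001, 0.0]
force: [0.1, 0.4, 0.9]
opening: 0.0429
```

arm_command --deltas '[0, 0, 0, 0, 0.27, 0, 0, 0, 0, 0.27, 0, 0, 0, 0, 0.27, 0, 0, 0, 0, 0.27, 0, 0, 0, 0, 0.27, 0, 0, 0, 0, 0.27, 0, 0, 0, 0, 0.27, 0, 0, 0, 0, 0.27]'

```text
time: 45.2
ee_pos: [0.5271, -0.294, 0.1973]
orientation: [-0.629, 0.778, 0.0, 0.0]
force: [-0.2, 1.6, -0.2]
opening: 0.0428
```

```bash
cat > g.py <<'E'
from look import *
def yaw(o):return np.degrees(Ro.from_quat(o['orientation']).as_matrix()[[1,0],[0,0]]) if 0 else np.degrees(np.arctan2(*Ro.from_quat(o['orientation']).as_matrix()[[1,0],0]))
if __name__=="__main__":
    import sys
    o,im,d,c,R,p,X=look(sys.argv[1]);print(o['ee_pos'].round(4),"yaw",yaw(o),"op",o['opening'])
    m=(abs(X[...,0]-.527)<.1)&(abs(X[...,1]+.3475)<.08)&(X[...,2]>.074)&(X[...,2]<.085)
    for a,P in blobs(X,m,60):
        r=cv2.minAreaRect((P[:,:2]*1000).astype(np.float32));print(a,np.nanmedian(P[:,2]),r)
    m=(abs(X[...,0]-.527)<.1)&(abs(X[...,1]+.3475)<.08)&(X[...,2]>.066)&(X[...,2]<.0738)
    for a,P in blobs(X,m,20):print("cheek",a,np.nanmean(P,0).round(4))
    im,d=get_image("top");c,R,p=campose("top");X=cloud(c,R,p,d)
    m=(X[...,0]>.45)&(X[...,0]<.7)&(abs(X[...,1])<.16)&(im.min(2)>150)&(X[...,2]<.02)
    m&=(im.max(2).astype(int)-im.min(2)<40)
    for a,P in blobs(X,m):print("mark top+off",a,(np.nanmean(P,0)+[.001,.003,0]).round(4))
E
python3 g.py w6
```

```text
[ 0.5271 -0.294   0.1973] yaw -102.08039409190941 op 0.04284639219590326
3093 0.0769823103224454 ((527.4142456054688, -349.0650634765625), (24.06598472595215, 119.2721176147461), 77.5281753540039)
cheek 136 [ 0.542  -0.3402  0.0701]
cheek 99 [ 0.5611 -0.3336  0.0709]
cheek 132 [ 0.5514 -0.3768  0.0703]
cheek 98 [ 0.4949 -0.3189  0.0704]
cheek 112 [ 0.4855 -0.3621  0.0703]
cheek 24 [ 0.4857 -0.3277  0.071 ]
mark top+off 32 [ 0.6242 -0.0694  0.0107]
mark top+off 34 [0.562  0.0079 0.0104]
mark top+off 36 [0.5448 0.087  0.0104]
```

View pics/w6.png

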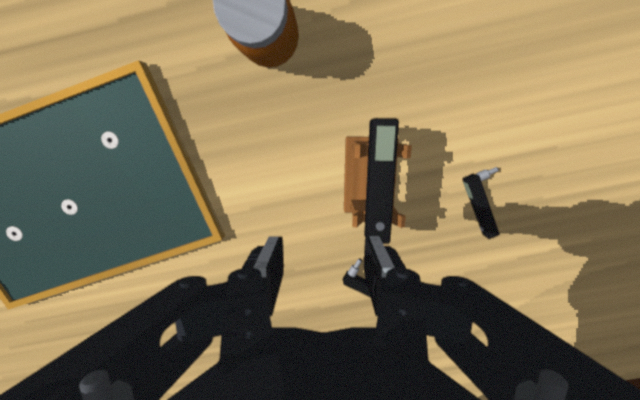

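The third sticker is now uncovered. Image: stickers at (110,140), (69,207) and (14,233), the cradle gauge at (383,180). The stickers' world positions are 1 = (0.624, -0.070), 2 = (0.562, 0.008), 3 = (0.545, 0.087), agreed by both cameras. Moving over the gauge.

arm_command --deltas '[0, 0.053, -0.012, 0, 0.01, 0, 0.053, -0.012, 0, 0.01, 0, 0.053, -0.012, 0.04, 0.01, 0, 0.053, -0.012, 0.08, 0.01, 0, 0.053, -0.012, 0.09, 0.01, 0, 0.053, -0.012, 0.09, 0.01, 0, 0.053, -0.012, 0.09, 0.01, 0, 0.053, -0.012, 0.09, 0.01]'

```text
time: 45.97
ee_pos: [0.5286, -0.3491, 0.1099]
orientation: [-0.625, 0.78, -0.002, 0.0]
force: [0.5, 0.3, -0.5]
opening: 0.0426
```

```bash
python3 g.py w7
```

```text
[ 0.5286 -0.3491  0.1099] yaw -102.56713707694952 op 0.04261089808111846
6255 0.07695380103655039 ((526.5242309570312, -348.9561767578125), (23.93858528137207, 118.83568572998047), 77.50155639648438)
cheek 31 [ 0.5849 -0.3617  0.0704]
cheek 243 [ 0.5612 -0.334   0.0704]
cheek 241 [ 0.5517 -0.3772  0.0704]
cheek 204 [ 0.4952 -0.3194  0.0703]
cheek 203 [ 0.4856 -0.3624  0.0703]
mark top+off 30 [ 0.6246 -0.0695  0.0103]
mark top+off 35 [0.5448 0.0872 0.0101]
```

View pics/w7.png

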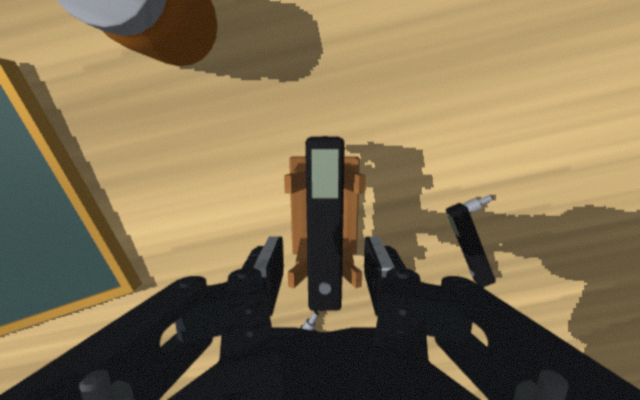

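The gauge is centred between the fingers at (325,225), parallel to them, and the pads are between the saddles. Gripping.

arm_command --deltas '[0, 0, 0, 0.02, 0, 0, 0, 0, 0.04, 0, 0, 0, 0, 0.058, 0, 0, 0, 0, 0.058, 0, -1, 0, 0, 0.058, 0, -1, 0, 0, 0.058, 0, -1, 0, 0, 0.058, 0, -1, 0, 0, 0.058, 0]' --grip_force 80

```text
time: 46.73
ee_pos: [0.5283, -0.349, 0.0513]
orientation: [-0.625, 0.78, -0.002, 0.0]
force: [-0.3, -0.1, 6.6]
opening: 0.0227
```

arm_command --deltas '[-1, 0, 0, 0, 0, -1, 0, 0, 0, 0, -1, 0, 0, 0, 0, -1, 0, 0, 0, 0, -1, 0, 0, -0.02, 0, -1, 0, 0, -0.04, 0, -1, 0, 0, -0.06, 0, -1, 0, 0, -0.07, 0]'

```text
time: 47.4
ee_pos: [0.5282, -0.3489, 0.1223]
orientation: [-0.625, 0.78, -0.002, 0.0]
force: [0.2, -0.1, -1.6]
opening: 0.0228
```

```bash
cat > gh.py <<'E'
from g import *
import sys
# held gauge: its top surface as seen by the wrist camera, in tool coordinates (mm)
def held(tag):
    o,im,d,c,R,p,X=look(tag);Rt=Ro.from_quat(o['orientation']).as_matrix()
    T=(X-o['ee_pos'])@Rt*1000
    m=(abs(T[...,0])<25)&(T[...,2]>-40)&(T[...,2]<-10)&(T[...,1]<-12)&(T[...,1]>-75)
    b=max(blobs(T,m,100),key=lambda q:q[0])[1];z=np.median(b[:,2]);b=b[abs(b[:,2]-z)<5]
    A=np.c_[b[:,:2],np.ones(len(b))];k=np.linalg.lstsq(A,b[:,2],rcond=None)[0]
    print(o['ee_pos'].round(4),"yaw",yaw(o).round(2),"op",o['opening'].round(4),"F",o['force'].round(2))
    print("top z(tool mm) at 0:",k[2].round(2),"slope x,y",k[:2].round(4),"x mid",np.round((b[:,0].max()+b[:,0].min())/2,2),"front y",b[:,1].min().round(1),len(b))
held(sys.argv[1])
E
python3 gh.py w8
```

```text
Traceback (most recent call last):
  File "gh.py", line 12, in <module>
    held(sys.argv[1])
    ~~~~^^^^^^^^^^^^^
  File "gh.py", line 10, in held
    print(o['ee_pos'].round(4),"yaw",yaw(o).round(2),"op",o['opening'].round(4),"F",o['force'].round(2))
                                                          ^^^^^^^^^^^^^^^^^^
AttributeError: 'float' object has no attribute 'round'
```

View pics/w8.png

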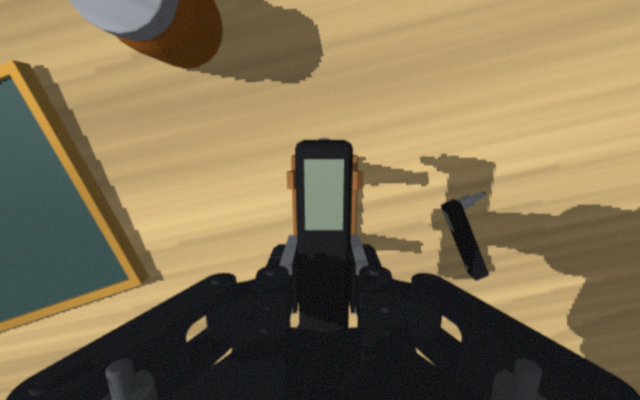

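The gauge is held (opening 22.8 mm). Measuring its pose in the hand.

```bash
sed -i "s/o\['opening'\].round(4)/round(o['opening'],4)/" gh.py; python3 gh.py w9
```

```text
[ 0.5286 -0.3492  0.1233] yaw -102.58 op 0.0225 F [ 0.16 -0.57  1.65]
top z(tool mm) at 0: -25.93 slope x,y [-0.0003 -0.0076] x mid -0.53 front y -58.4 5998
```

arm_command --deltas '[-1, -0.147, 0.009, 0, 0, -1, -0.147, 0.009, 0, 0, -1, -0.147, 0.009, 0, 0, -1, -0.147, 0.009, 0, 0, -1, -0.147, 0.009, 0, 0, -1, -0.147, 0.009, 0, 0, -1, -0.147, 0.009, 0, 0, -1, -0.147, 0.009, 0, 0]'

```text
time: 48.17
ee_pos: [0.5506, -0.2039, 0.1187]
orientation: [-0.625, 0.781, 0.0, -0.0]
force: [0.1, 0.3, -1.1]
opening: 0.0222
```

arm_command --deltas '[-1, -0.146, 0.009, 0, 0, -1, -0.146, 0.009, 0, 0, -1, -0.146, 0.009, 0, 0, -1, -0.146, 0.009, 0, 0, -1, -0.146, 0.009, 0.02, 0, -1, -0.146, 0.009, 0.04, 0, -1, -0.146, 0.009, 0.06, 0, -1, -0.146, 0.009, 0.06, 0]'

```text
time: 48.83
ee_pos: [0.5721, -0.0589, 0.0557]
orientation: [-0.625, 0.781, 0.003, -0.002]
force: [-1.7, 0.1, -2.4]
opening: 0.0224
```

arm_command --deltas '[-1, 0, 0, 0, 0, -1, 0, 0, 0, 0, -1, 0, 0, 0, 0, -1, 0, 0, 0, 0, -1, 0, 0, 0, 0, -1, 0, 0, 0, 0, -1, 0, 0, 0, 0, -1, 0, 0, 0, 0]'

```text
time: 49.5
ee_pos: [0.5739, -0.0585, 0.0595]
orientation: [-0.625, 0.78, -0.0, 0.0]
force: [0.2, -0.1, -0.5]
opening: 0.0229
```

```bash
cat > foot.py <<'E'
from h import *
import sys
from g import yaw
# shift (tool axes, m) that brings the foot over mark n
M=[[.6244,-.0697],[.5618,.0078],[.5446,.0868]][int(sys.argv[1])-1]
o=get_obs();R=Ro.from_quat(o['orientation']).as_matrix()
f=o['ee_pos']+R@np.array([-.0003,-.0504,.0321]);e=np.array([*M,f[2]])-f
print(o['ee_pos'].round(4),"yaw",yaw(o).round(2),"foot",f.round(4),"shift tool",(R.T@e).round(4),"F",o['force'].round(2),"t",round(o['time'],2))
E
python3 foot.py 1; python3 gh.py w10
```

```text
[ 0.5739 -0.0585  0.0595] yaw -102.59 foot [ 0.6232 -0.0692  0.0274] shift tool [ 0.0002 -0.0013  0.    ] F [ 0.2  -0.15 -0.49] t 49.5
[ 0.5739 -0.0585  0.0595] yaw -102.59 op 0.0229 F [ 0.2  -0.15 -0.49]
top z(tool mm) at 0: -25.97 slope x,y [ 0.0003 -0.009 ] x mid -0.5 front y -58.4 6004
```

View pics/w10.png

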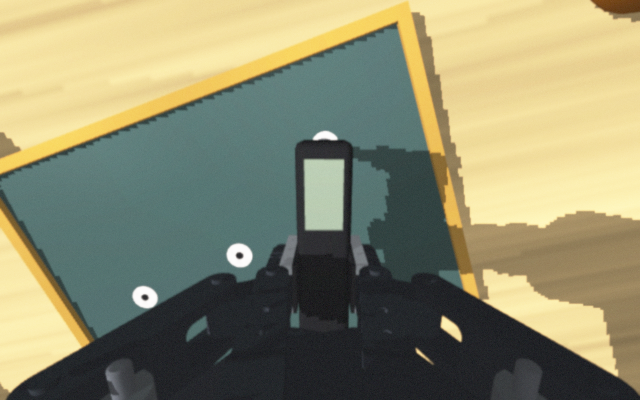

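Sticker 1 just peeks out in front of the bar at (325,133), with stickers 2 and 3 at (239,255) and (145,297), so the foot lies over it as computed. Pressing gently.

arm_command --deltas '[-1, 0, -0.001, 0.007, 0, -1, 0, -0.001, 0.012, 0, -1, 0, -0.001, 0.016, 0, -1, 0, -0.001, 0.018, 0, -1, 0, -0.001, 0.019, 0, -1, 0, -0.001, 0.02, 0, -1, 0, -0.001, 0.021, 0, -1, 0, -0.001, 0.021, 0]'

```text
time: 50.22
ee_pos: [0.5749, -0.0587, 0.0383]
orientation: [-0.625, 0.78, -0.0, 0.0]
force: [0.2, 1.4, 0.1]
opening: 0.0225
```

arm_command --deltas '[-1, 0, 0, 0, 0, -1, 0, 0, 0, 0, -1, 0, 0, 0, 0, -1, 0, 0, 0, 0, -1, 0, 0, 0, 0, -1, 0, 0, 0, 0, -1, 0, 0, 0, 0, -1, 0, 0, 0, 0]'

```text
time: 50.88
ee_pos: [0.5749, -0.0587, 0.0383]
orientation: [-0.625, 0.78, -0.0, 0.0]
force: [-1.4, 0.8, 0.0]
opening: 0.0224
```

```bash
python3 foot.py 1; python3 gh.py w11; python3 gh.py w12|head -1
```

```text
[ 0.5749 -0.0587  0.0383] yaw -102.59 foot [ 0.6242 -0.0694  0.0062] shift tool [ 0.0002 -0.0003  0.    ] F [-1.42  0.78  0.03] t 50.88
[ 0.5749 -0.0587  0.0383] yaw -102.59 op 0.0224 F [-1.42  0.78  0.03]
top z(tool mm) at 0: -25.98 slope x,y [-0.0005 -0.0078] x mid -0.54 front y -58.4 6002
[ 0.5749 -0.0587  0.0383] yaw -102.58 op 0.0229 F [-1.53  0.13  0.03]
```

The foot has given by about 3.8 mm: kinematics and depth agree, and the force shift is about 1.4 N. I'll press 1.5 mm deeper to be sure, then lift and go to sticker 2.

arm_command --deltas '[-1, 0, 0, 0.0015, 0, -1, 0, 0, 0.0015, 0, -1, 0, 0, 0.0015, 0, -1, 0, 0, 0.0015, 0, -1, 0, 0, 0.0015, 0, -1, 0, 0, 0, 0, -1, 0, 0, -0.01, 0, -1, 0, 0, -0.025, 0]'

```text
time: 51.65
ee_pos: [0.5741, -0.0585, 0.0629]
orientation: [-0.625, 0.78, 0.001, -0.001]
force: [-1.1, -0.4, -1.8]
opening: 0.0224
```

arm_command --deltas '[-1, -0.062, 0.078, 0, 0, -1, -0.062, 0.078, 0, 0, -1, -0.062, 0.078, 0, 0, -1, -0.062, 0.078, 0, 0, -1, -0.062, 0.078, 0, 0, -1, -0.062, 0.078, 0, 0, -1, -0.062, 0.078, 0, 0, -1, -0.062, 0.078, 0, 0]'

```text
time: 52.32
ee_pos: [0.5128, 0.0181, 0.0633]
orientation: [-0.625, 0.781, -0.0, 0.0]
force: [-0.1, -0.5, -2.5]
opening: 0.0226
```

```bash
python3 foot.py 2; python3 gh.py w13
```

```text
[0.5128 0.0181 0.0633] yaw -102.64 foot [0.5621 0.0073 0.0313] shift tool [-0.0004  0.0004 -0.    ] F [-0.1  -0.46 -2.48] t 52.32
[0.5128 0.0181 0.0633] yaw -102.64 op 0.0226 F [-0.1  -0.46 -2.48]
top z(tool mm) at 0: -25.93 slope x,y [-0.0012 -0.0071] x mid -0.56 front y -58.4 6002
```

arm_command --deltas '[-1, 0, 0, 0.01, 0, -1, 0, 0, 0.016, 0, -1, 0, 0, 0.02, 0, -1, 0, 0, 0.022, 0, -1, 0, 0, 0.023, 0, -1, 0, 0, 0.0245, 0, -1, 0, 0, 0.0255, 0, -1, 0, 0, 0.0255, 0]'

```text
time: 53.03
ee_pos: [0.5123, 0.0188, 0.0379]
orientation: [-0.625, 0.78, -0.0, 0.0]
force: [-0.2, -0.7, 0.2]
opening: 0.0226
```

arm_command --deltas '[-1, 0, 0, 0, 0, -1, 0, 0, 0, 0, -1, 0, 0, 0, 0, -1, 0, 0, 0, 0, -1, 0, 0, 0, 0, -1, 0, 0, 0, 0, -1, 0, 0, 0, 0, -1, 0, 0, 0, 0]'

```text
time: 53.7
ee_pos: [0.5123, 0.0187, 0.0378]
orientation: [-0.625, 0.78, -0.0, 0.0]
force: [-0.3, -1.7, 0.3]
opening: 0.0225
```

```bash
python3 foot.py 2; python3 gh.py w14
```

```text
[0.5123 0.0187 0.0378] yaw -102.59 foot [0.5616 0.0081 0.0058] shift tool [ 0.0002 -0.0003  0.    ] F [-0.27 -1.66  0.27] t 53.7
[0.5123 0.0187 0.0378] yaw -102.59 op 0.0225 F [-0.27 -1.66  0.27]
top z(tool mm) at 0: -25.92 slope x,y [-0.0006 -0.0054] x mid -0.5 front y -58.4 6012
```

arm_command --deltas '[-1, 0, 0, -0.01, 0, -1, 0, 0, -0.025, 0, -1, 0, 0, -0.025, 0, -1, -0.02, 0.01, -0.025, 0, -1, -0.0735, 0.034, -0.025, 0, -1, -0.0735, 0.034, -0.025, 0, -1, -0.0735, 0.034, -0.025, 0, -1, -0.0735, 0.034, -0.025, 0]'

```text
time: 54.42
ee_pos: [0.4947, 0.0986, 0.0623]
orientation: [-0.626, 0.78, 0.0, -0.0]
force: [0.4, 0.9, -1.2]
opening: 0.0223
```

arm_command --deltas '[-1, 0, 0, 0, 0, -1, 0, 0, 0, 0, -1, 0, 0, 0, 0, -1, 0, 0, 0, 0, -1, 0, 0, 0, 0, -1, 0, 0, 0, 0, -1, 0, 0, 0, 0, -1, 0, 0, 0, 0]'

```text
time: 55.08
ee_pos: [0.4951, 0.0979, 0.0628]
orientation: [-0.625, 0.78, 0.0, -0.0]
force: [0.7, 0.8, -1.3]
opening: 0.0231
```

```bash
python3 foot.py 3; python3 gh.py w15
```

```text
[0.4951 0.0979 0.0628] yaw -102.59 foot [0.5444 0.0872 0.0307] shift tool [ 0.0003 -0.0003 -0.    ] F [ 0.73  0.85 -1.26] t 55.08
[0.4951 0.0979 0.0628] yaw -102.59 op 0.0231 F [ 0.73  0.85 -1.26]
top z(tool mm) at 0: -25.92 slope x,y [ 0.0003 -0.0069] x mid -0.53 front y -58.4 6002
```

arm_command --deltas '[-1, 0, 0, 0.01, 0, -1, 0, 0, 0.016, 0, -1, 0, 0, 0.02, 0, -1, 0, 0, 0.022, 0, -1, 0, 0, 0.023, 0, -1, 0, 0, 0.0245, 0, -1, 0, 0, 0.025, 0, -1, 0, 0, 0.025, 0]'

```text
time: 55.8
ee_pos: [0.4952, 0.0979, 0.038]
orientation: [-0.625, 0.78, -0.0, 0.0]
force: [-0.4, -0.6, 0.3]
opening: 0.0226
```

arm_command --deltas '[-1, 0, 0, 0, 0, -1, 0, 0, 0, 0, -1, 0, 0, 0, 0, -1, 0, 0, 0, 0, -1, 0, 0, 0, 0, -1, 0, 0, 0, 0, -1, 0, 0, 0, 0, -1, 0, 0, 0, 0]'

```text
time: 56.47
ee_pos: [0.4951, 0.0979, 0.0378]
orientation: [-0.625, 0.78, -0.0, 0.0]
force: [0.6, -0.5, 0.0]
opening: 0.0226
```

```bash
python3 foot.py 3; python3 gh.py w16
```

```text
[0.4951 0.0979 0.0378] yaw -102.59 foot [0.5444 0.0872 0.0057] shift tool [ 0.0004 -0.0003  0.    ] F [ 0.64 -0.52  0.05] t 56.47
[0.4951 0.0979 0.0378] yaw -102.59 op 0.0226 F [ 0.64 -0.52  0.05]
top z(tool mm) at 0: -25.93 slope x,y [ 0.0003 -0.0054] x mid -0.58 front y -58.2 5999
```

arm_command --deltas '[-1, 0, 0, -0.01, 0, -1, 0, 0, -0.03, 0, -1, 0, 0, -0.06, 0, -1, 0, 0, -0.085, 0, -1, 0, 0, -0.085, 0, -1, 0, 0, -0.085, 0, -1, 0, 0, -0.085, 0, -1, 0, 0, -0.085, 0]'

```text
time: 57.18
ee_pos: [0.4944, 0.0979, 0.1215]
orientation: [-0.625, 0.78, 0.001, -0.001]
force: [-0.0, -0.7, -0.8]
opening: 0.023
```

arm_command --deltas '[-1, 0.2145, -0.065, 0, 0, -1, 0.2145, -0.065, 0, 0, -1, 0.2145, -0.065, 0, 0, -1, 0.2145, -0.065, 0, 0, -1, 0.2145, -0.065, 0, 0, -1, 0.2145, -0.065, 0, 0, -1, 0.2145, -0.065, 0, 0, -1, 0.2145, -0.065, 0, 0]'

```text
time: 57.85
ee_pos: [0.5112, -0.126, 0.1216]
orientation: [-0.625, 0.781, 0.001, -0.0]
force: [-0.1, -0.6, -2.1]
opening: 0.0227
```

arm_command --deltas '[-1, 0.2145, -0.065, 0, 0, -1, 0.2145, -0.065, 0, 0, -1, 0.2145, -0.065, 0, 0, -1, 0.2145, -0.065, 0, 0, -1, 0.2145, -0.065, 0, 0, -1, 0.2145, -0.065, 0, 0, -1, 0.2145, -0.065, 0, 0, -1, 0.2145, -0.065, 0, 0]'

```text
time: 58.52
ee_pos: [0.5285, -0.3479, 0.1217]
orientation: [-0.625, 0.78, 0.001, 0.0]
force: [-0.1, 0.0, -2.1]
opening: 0.0229
```

```bash
sleep 0; python3 gh.py w17; python3 gh.py w18
```

```text
[ 0.5285 -0.3479  0.1217] yaw -102.57 op 0.0229 F [-0.06  0.03 -2.12]
top z(tool mm) at 0: -25.88 slope x,y [-0.0001 -0.0068] x mid -0.53 front y -58.4 6000
[ 0.5286 -0.3471  0.1221] yaw -102.51 op 0.0227 F [ 0.28  0.57 -1.62]
top z(tool mm) at 0: -25.89 slope x,y [-0.0014 -0.0074] x mid -0.53 front y -58.4 6007
```

arm_command --deltas '[-1, 0, 0, 0.02, 0, -1, 0, 0, 0.02, 0, -1, 0, 0, 0.02, 0, -1, 0, 0, 0.02, 0, -1, 0, 0, 0.02, 0, -1, 0, 0, 0.02, 0, -1, 0, 0, 0.02, 0, -1, 0, 0, 0.02, 0]'

```text
time: 59.28
ee_pos: [0.5285, -0.3492, 0.1032]
orientation: [-0.625, 0.78, -0.0, 0.0]
force: [0.4, 0.0, -1.1]
opening: 0.0228
```

```bash
python3 gh.py w19
```

```text
[ 0.5285 -0.3492  0.1032] yaw -102.59 op 0.0228 F [ 0.36  0.   -1.11]
top z(tool mm) at 0: -25.87 slope x,y [ 0.0028 -0.0069] x mid -0.58 front y -58.4 6002
```

The gauge is back over the exact pick-up pose. Lowering, releasing and retreating.

arm_command --deltas '[-1, 0, 0, 0.015, 0, -1, 0, 0, 0.03, 0, -1, 0, 0, 0.04, 0, -1, 0, 0, 0.046, 0, -1, 0, 0, 0.049, 0, -1, 0, 0, 0.0515, 0, -1, 0, 0, 0.0515, 0, -1, 0, 0, 0.0515, 0]'

```text
time: 60.0
ee_pos: [0.5287, -0.3493, 0.0519]
orientation: [-0.625, 0.78, -0.001, 0.0]
force: [0.1, 0.0, -1.1]
opening: 0.0227
```

arm_command --deltas '[0, 0, 0, 0, 0, 0, 0, 0, 0, 0, 0, 0, 0, 0, 0, 0, 0, 0, 0, 0, 0, 0, 0, -0.02, 0, 0, 0, 0, -0.05, 0, 0, 0, 0, -0.08, 0, 0, 0, 0, -0.1, 0]'

```text
time: 60.67
ee_pos: [0.529, -0.3495, 0.1544]
orientation: [-0.625, 0.78, -0.002, 0.0]
force: [0.4, 0.0, 0.3]
opening: 0.0424
```

arm_command --deltas '[0, 0, 0, -0.05, 0, 0, -0.06, 0, -0.05, 0, 0, -0.06, 0, -0.05, 0, 0, -0.06, 0, -0.05, 0, 0, -0.06, 0, -0.05, 0, 0, -0.06, 0, -0.05, 0, 0, -0.06, 0, -0.05, 0, 0, -0.06, 0, -0.05, 0]'

```text
time: 61.33
ee_pos: [0.5413, -0.2914, 0.2008]
orientation: [-0.625, 0.781, 0.0, -0.0]
force: [0.7, -0.6, -0.0]
opening: 0.043
```

```bash
python3 g.py w20; python3 chk.py; python3 -c "
from look import *
im,d=get_image('top');cv2.imwrite('pics/topf.png',im)"
```

```text
[ 0.5413 -0.2914  0.2008] yaw -102.65158005665445 op 0.0430073285791436
2743 0.07705409514469008 ((530.705078125, -349.0883483886719), (24.144474029541016, 112.31172943115234), 77.25000762939453)
cheek 156 [ 0.5401 -0.3391  0.0701]
cheek 97 [ 0.5611 -0.3336  0.0707]
cheek 130 [ 0.5515 -0.3767  0.0701]
cheek 114 [ 0.4854 -0.362   0.07  ]
cheek 85 [ 0.4949 -0.319   0.0705]
mark top+off 32 [ 0.6243 -0.0694  0.0105]
mark top+off 34 [0.5623 0.0079 0.0097]
mark top+off 25 [0.5464 0.0855 0.01  ]
tcp [ 0.5413 -0.2912  0.2009] t 61.4
tin 55 [40.6 21.9] 0.055
tin 43 [ 41.2 -26.2] 0.054
tin 48 [-0.1 46.2] 0.057
tin 48 [ 0.2 -1.9] 0.055
tin 45 [  0.4 -50.3] 0.055
tin 47 [-40.8 -27.5] 0.056
tin 52 [-43.   23.8] 0.056
tcp [ 0.5414 -0.291   0.201 ]
```

View pics/topf.png

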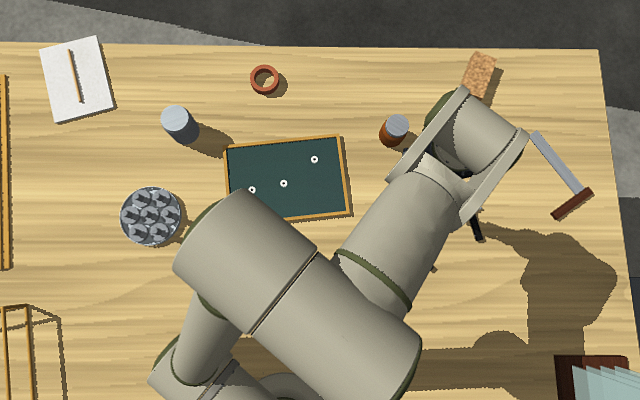

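The final view shows the tin filled with seven weights at (151,217), a clear pane with three stickers, and the jar and can where they were. The gauge is back in its cradle: top at 77 mm, axis within 0.3° of before. Its rear end is hidden by a finger, which is why it measures short. The arm is touching nothing, so I'm handing in.

```bash
python3 -c "
from workcell import *
print(finish_job())"
```

```text
the job is handed in; nothing more can be done
None
```

I carried out every step and handed the job in after about 61 s of robot time; handing in gives no verdict.

- **Weights:** All seven stand flat in the tin, with the middle one within about 0.5 mm of the centre. One was knocked inward partway through and pushed the middle one off by 6 mm. I slid both back before placing the last.
- **Gauge:** I pressed the foot on stickers 1, 2 and 3, right to left, holding each for over half a second. The computed give was about 4–5 mm each time. I put the gauge back at the pose it was picked from; its top is at 77 mm and its axis is within 0.3° of where it started.
- **Bystanders:** The gripper never touched the glass. In the last picture the jar and can look unmoved; I did not measure them again.
- **Checks that disagreed:**
  - The two cameras differ by about 3 mm in y. I used the wrist camera's frame throughout, so this mostly cancelled.
  - In the final check the gauge measured 112 mm long instead of 120 mm, because a finger hid its rear end. That also moves its measured centre by about 3 mm.
  - The wrist force reading was too noisy to confirm the spring force on its own, so the give comes from arm position and camera depth.

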